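# Line up the power modules with drift pins and clip on their guards

### The arm

A 7-joint arm with a two-finger parallel gripper is mounted at the origin on the work surface. World frame = base frame: x ahead of the robot, y to its left, z up, the work surface at z = 0. Lengths are in m, angles in rad, forces in N, time in s.
With the tool pointing down it reaches from about 0.425 to 0.875 m from the base axis. Payload 8.4 kg.
Tool frame: the origin (TCP) lies at the very end of the fingers, on their centre line; the grasp point (between the pads) lies 19 mm behind it; z points along the fingers, y is the line along which they close (so a half turn about z gives the same grasp; the last joint's range is limited). The gripper opens to 85 mm and grips with 20 to 120 N. Pads are 22 mm wide; open, the fingers measure 114 mm over their backs; the gripper's body (76 mm by 85 mm) begins 54 mm behind the grasp point. The pads swing forward as they close: fully open they stand 13 mm farther back than shut.
Start: joints at [1.095, 0.333, 0.04, 1.465, -0.013, 1.343, -0.059], TCP at [0.239, -0.604, 0.231] pointing down, gripper open.
Joint ranges: [-2.58, 2.58], [-0.38, 2.09], [-1.3, 1.39], [0.25, 2.4], [-1.5, 4.64], [0.08, 2.09], [-2.65, 2.65]. Speed limits (rad/s): [2.22, 2.22, 2.79, 2.79, 3.14, 3.14, 3.14].

### API

Orientations are given as a unit quaternion [w, x, y, z].
In Python, from bench import manip, eyes, search_frame, spot_point gives the robot as it stands.
- The arm moves only by the tool arm_command, never from a script. Its argument "moves" is a list of rows, each a list of 3 entries, a list of its own where there are three numbers: the shift along the tool's x, y, z in units of 10 cm (1.0 is 10 cm), then the turn, a rotation vector about the tool's x, y, z in units of 90 degrees (1.0 is 90 degrees), then the closure, from 0 (fully open) to 1 (shut). A call has 1 to 20 rows; each row shifts and turns the commanded pose from where the row before left it, along the tool's axes as they then stand; what a row does not reach is not made up. A row lasts 1/12 s, in which the tool goes at most 41.7 mm and 7.16 degrees, less where a joint would pass 70% of its speed; a pose out of reach is approached as far as the arm can. A call with a number of a shift or a turn outside -1 to 1 is refused whole. A call with a gripper value outside its range is refused whole. The fingers move at their own pace and stop on an object; "grip_force" is the grip in N (left out, the last holds). Time passes only in rows, so rows that do not move let the fingers close. It gives the time, the measured TCP pose, the force, the opening and the grip force at its end, in the units of the state.
- manip.get_obs(): the state, without advancing time (a new reading comes with each control period).
- eyes.grab_frame(name): name is "scene" or "top" or "wrist"; returns the picture (420x560x3 uint8, red, green, blue); there is no depth.
- eyes.camera_params(name): a dict with "fx", "fy", "cx", "cy" (pixels), "R" (3x3) and "t" (3): a world point X has camera coordinates R X + t; the wrist camera has in their place "mount" (4x4, takes a point from camera to tool coordinates, whose origin is the TCP and whose axes are the flange's). Camera axes: x right, y down, z forward; pixel columns grow to the right and rows downward; lengths in m; the calibration is good to about 2 mm. The wrist camera is an equidistant fisheye: a pixel r from the principal point sees the ray r / f radians off the axis. A picture is of the moment at which its call begins: read the wrist's pose just before it. camera_params takes no time and is no camera call.
- manip.hand_in(): hands the job in; it is judged then, once.
Trained networks look in the newest picture that a camera, given by its name, has taken for a name from the list of things; names that differ only in an ending like _2 or _b are one class to them, and where a whole thing is asked for, a point or a joint stands for the part that bears it (a point fixed in the world has none). Each returns a list of dicts, best first, with "p" (0 to 1); they miss things now and then, are a little off and sometimes report something else, mostly with a low value. They report only what shows in the picture. A call takes as long as a camera call. They do not tell look-alikes from the thing itself.
- search_frame(camera, label): "extent" ([left, top, right, bottom] in pixels, round what is visible of it).
- spot_point(camera, label): "centre" ([column, row] in pixels: a listed point, or the origin of a listed thing).
The state is a dict: "time": time; "joint_pos": joint angles; "qd": joint speeds; "joint_torque": joint torques, N m; "tool_pos": TCP position; "orientation": TCP orientation; "wrist_force": force on the tool from outside, world axes, zero at the start; "ft_torque": the same for the moment, N m; "width": finger opening in m; "finger_force": force on a finger pad.
Only numpy, scipy, OpenCV 4.12 (cv2) and the standard library are available. Lean on these libraries where they do the work, as an engineer would, in place of code of your own. Each camera call takes 0.05 s, during which the arm holds its last target. There are 200 camera calls.

### The job

Line up every power module in the chassis by pushing a tapered drift pin from the stand down through the hole in its plate and the hole in the deck below, until the pin's head sits fully down on the plate, and leave the pin there. Each lined-up module then gets a guard pressed straight down over its terminal block until both clip arms have snapped under the rims and it sits fully home and level. Some bays may be empty and need nothing; do not shift the solder spool, the flux jar or the screwdriver.

Things in the scene. Friction and masses are not known exactly. Their poses are not given: they have to be found in the camera images.
- chassis: Fixed low chassis: grey painted deck 160 (x) x 348 (y) mm, its top 60 mm above the bench, hollow below. Origin: centre of its underside; y runs along the row of four bays, 84 mm apart; -x is the front edge. Each bay is a track between low lips (9 mm above the deck): a module slides in it along x, with 1 mm play in y.
- bay0 (a point): Centre of the 18 mm round through hole in the deck (12 mm thick) of bay 0, at the deck's top face; axes as the chassis. 73 mm behind it and 27 mm either side stand the bay's sprung steel rims (6 mm round bars along x, axis 13.6 mm above the deck): they give way inwards as a guard's hooked arms are pressed past and spring back over the hooks; this takes about 9 N.
- bay1 (a point): Centre of the 18 mm round through hole in the deck (12 mm thick) of bay 1, at the deck's top face; axes as the chassis. 73 mm behind it and 27 mm either side stand the bay's sprung steel rims (6 mm round bars along x, axis 13.6 mm above the deck): they give way inwards as a guard's hooked arms are pressed past and spring back over the hooks; this takes about 9 N.
- bay2 (a point): Centre of the 18 mm round through hole in the deck (12 mm thick) of bay 2, at the deck's top face; axes as the chassis. 73 mm behind it and 27 mm either side stand the bay's sprung steel rims (6 mm round bars along x, axis 13.6 mm above the deck): they give way inwards as a guard's hooked arms are pressed past and spring back over the hooks; this takes about 9 N.
- bay3 (a point): Centre of the 18 mm round through hole in the deck (12 mm thick) of bay 3, at the deck's top face; axes as the chassis. 73 mm behind it and 27 mm either side stand the bay's sprung steel rims (6 mm round bars along x, axis 13.6 mm above the deck): they give way inwards as a guard's hooked arms are pressed past and spring back over the hooks; this takes about 9 N.
- module0: Power module in bay 0 (absent in some starts), 0.3 to 0.6 kg: aluminium plate 130 x 42 x 6 mm, 18 mm round hole near its front, black terminal block 50 (x) x 32 x 24 mm high on its rear. Origin: hole centre, plate underside; x to the rear; plate from x = -18 to 112 mm, block 48 to 98 mm. At the start its hole is 4 to 6 mm out of line with the deck hole, forwards or backwards.
- module1: Power module in bay 1 (absent in some starts), 0.3 to 0.6 kg: aluminium plate 130 x 42 x 6 mm, 18 mm round hole near its front, black terminal block 50 (x) x 32 x 24 mm high on its rear. Origin: hole centre, plate underside; x to the rear; plate from x = -18 to 112 mm, block 48 to 98 mm. At the start its hole is 4 to 6 mm out of line with the deck hole, forwards or backwards.
- module2: Power module in bay 2 (absent in some starts), 0.3 to 0.6 kg: aluminium plate 130 x 42 x 6 mm, 18 mm round hole near its front, black terminal block 50 (x) x 32 x 24 mm high on its rear. Origin: hole centre, plate underside; x to the rear; plate from x = -18 to 112 mm, block 48 to 98 mm. At the start its hole is 4 to 6 mm out of line with the deck hole, forwards or backwards.
- module3: Power module in bay 3 (absent in some starts), 0.3 to 0.6 kg: aluminium plate 130 x 42 x 6 mm, 18 mm round hole near its front, black terminal block 50 (x) x 32 x 24 mm high on its rear. Origin: hole centre, plate underside; x to the rear; plate from x = -18 to 112 mm, block 48 to 98 mm. At the start its hole is 4 to 6 mm out of line with the deck hole, forwards or backwards.
- drift0: Steel drift pin with a smooth greased shank, upright in the stand (four alike), 0.14 kg: round head 24 mm in diameter, 36 mm tall; below it a shank 16.4 mm in diameter, straight for 20 mm, then tapering over 28 mm to a 4 mm tip. Origin: on the axis at the underside of the head; z up (head top +36 mm, tip -48 mm). Home, its origin is 6 mm above the module's.
- drift1: Steel drift pin with a smooth greased shank, upright in the stand (four alike), 0.14 kg: round head 24 mm in diameter, 36 mm tall; below it a shank 16.4 mm in diameter, straight for 20 mm, then tapering over 28 mm to a 4 mm tip. Origin: on the axis at the underside of the head; z up (head top +36 mm, tip -48 mm). Home, its origin is 6 mm above the module's.
- drift2: Steel drift pin with a smooth greased shank, upright in the stand (four alike), 0.14 kg: round head 24 mm in diameter, 36 mm tall; below it a shank 16.4 mm in diameter, straight for 20 mm, then tapering over 28 mm to a 4 mm tip. Origin: on the axis at the underside of the head; z up (head top +36 mm, tip -48 mm). Home, its origin is 6 mm above the module's.
- drift3: Steel drift pin with a smooth greased shank, upright in the stand (four alike), 0.14 kg: round head 24 mm in diameter, 36 mm tall; below it a shank 16.4 mm in diameter, straight for 20 mm, then tapering over 28 mm to a 4 mm tip. Origin: on the axis at the underside of the head; z up (head top +36 mm, tip -48 mm). Home, its origin is 6 mm above the module's.
- guard0: Grey clip-on guard (four alike), 0.07 kg: lid 62 (x) x 69 (y) mm, end walls at +-x, rigid hooked clip arms at +-y. Origin: centre of its underside. Lid top at z 36.6 mm; on it a grip ridge 16 (x) x 44 (y) mm, top at z 64.6 mm. Either way round. Fits over a block with 3 mm to spare at each x end. Home: y along the chassis's y, origin at x 73, z 6 mm in the module's frame.
- guard1: Grey clip-on guard (four alike), 0.07 kg: lid 62 (x) x 69 (y) mm, end walls at +-x, rigid hooked clip arms at +-y. Origin: centre of its underside. Lid top at z 36.6 mm; on it a grip ridge 16 (x) x 44 (y) mm, top at z 64.6 mm. Either way round. Fits over a block with 3 mm to spare at each x end. Home: y along the chassis's y, origin at x 73, z 6 mm in the module's frame.
- guard2: Grey clip-on guard (four alike), 0.07 kg: lid 62 (x) x 69 (y) mm, end walls at +-x, rigid hooked clip arms at +-y. Origin: centre of its underside. Lid top at z 36.6 mm; on it a grip ridge 16 (x) x 44 (y) mm, top at z 64.6 mm. Either way round. Fits over a block with 3 mm to spare at each x end. Home: y along the chassis's y, origin at x 73, z 6 mm in the module's frame.
- guard3: Grey clip-on guard (four alike), 0.07 kg: lid 62 (x) x 69 (y) mm, end walls at +-x, rigid hooked clip arms at +-y. Origin: centre of its underside. Lid top at z 36.6 mm; on it a grip ridge 16 (x) x 44 (y) mm, top at z 64.6 mm. Either way round. Fits over a block with 3 mm to spare at each x end. Home: y along the chassis's y, origin at x 73, z 6 mm in the module's frame.
- stand: Fixed wooden stand for the drift pins, 44 (x) x 190 (y) mm, top 56 mm above the bench; its holes are 46 mm apart along its y. Origin: centre of its underside.
- solder_spool: Spool of solder, 48 mm in diameter, 32 mm tall, a bystander.
- flux_jar: Small jar of flux, 52 mm in diameter, 45 mm tall, a bystander.
- screwdriver: Screwdriver, 170 mm long, a bystander.
Not all that is in view belongs to the job. What is shaped like the drift2 but green is not meant.

How it is judged:
By the outcome, as a careful person would: the job done as asked, in the order asked, and still so for the second after the job is handed in, with the robot touching nothing.
Of module0, module1, module2, module3 only 3 to 4 are there at a start; the rules pass over those that are not, and their reading is None.
At some moment in a run one of guard0, guard1, guard2, guard3 may be knocked a few centimetres aside while the robot is not near it.
It also fails if it takes over 210 s, if anything falls off the work surface, if the arm or the gripper's body presses on something with over 40 N, if the wrist force passes 120 N, or if a joint passes its speed limit or range.

## Working session

There is one attempt and no reset: what is moved stays moved. The work goes in short steps, Python scripts to look and compute and a tool call to move; the robot and the scene stay as the last step left them, time stands still between calls to the robot, and variables do not carry over. Pictures are saved under pics/ and viewed, at most 16 in all, crops included, and the job is handed in when it is done.

Besides the shell and the picture viewer there is one more tool, called after "Request:" as name([rows], argument=value, ...), one row to a line, values as JSON. arm_command: Moves the arm, as the interface text tells. Shifts and turns lie within -1 to 1; 1 stands for 10 cm of shift or 90 degrees of turn. Its arguments: {"type":"object","properties":{"moves":{"type":"array"},"grip_force":{"type":"number"}},"required":["moves"]}

```bash
ls; mkdir -p pics; cat > h.py <<'E'
import numpy as np, cv2
from scipy.spatial.transform import Rotation as Ro
from bench import manip, eyes, search_frame, spot_point
def grab(c,fn=None):
    o=manip.get_obs(); im=eyes.grab_frame(c)
    if fn: cv2.imwrite('pics/'+fn,im[:,:,::-1])
    return o,im
def Rt(o):
    q=o['orientation']; return Ro.from_quat([q[1],q[2],q[3],q[0]]).as_matrix()
def ray(c,uv,o=None):
    p=eyes.camera_params(c); u=(uv[0]-p['cx'])/p['fx']; v=(uv[1]-p['cy'])/p['fy']
    if c!='wrist':
        R=np.array(p['R']);t=np.array(p['t']); return -R.T@t, R.T@np.array([u,v,1])
    th=np.hypot(u,v); s=np.sin(th)/th if th>1e-9 else 1
    M=np.array(p['mount']); d=np.array([u*s,v*s,np.cos(th)]); R=Rt(o)
    return R@M[:3,3]+np.array(o['tool_pos']), R@M[:3,:3]@d
def onz(c,uv,z,o=None):
    a,d=ray(c,uv,o); return a+d*(z-a[2])/d[2]
def proj(c,X,o=None):
    p=eyes.camera_params(c)
    if c!='wrist':
        x=np.array(p['R'])@X+np.array(p['t']); return [p['fx']*x[0]/x[2]+p['cx'],p['fy']*x[1]/x[2]+p['cy']]
    M=np.array(p['mount']);x=Rt(o).T@(np.array(X)-o['tool_pos']); x=M[:3,:3].T@(x-M[:3,3])
    r=np.hypot(x[0],x[1]); th=np.arctan2(r,x[2]); return [p['fx']*th*x[0]/r+p['cx'],p['fy']*th*x[1]/r+p['cy']]
E
python3 - <<'E'
from h import *
for c in ['top','scene']:
    o,im=grab(c,c+'0.png')
    p=eyes.camera_params(c); print(c,p['fx'],p['cx'],np.round(-np.array(p['R']).T@p['t'],3))
print(o)
print(eyes.camera_params('wrist'))
zs=dict(bay0=.06,drift0=.056,guard0=.0,stand=0,chassis=0,module0=.06,solder_spool=.0,flux_jar=0)
for n,z in zs.items():
    for r in spot_point('top',n)[:6]: print(n,round(r['p'],2),np.round(r['centre'],1),np.round(onz('top',r['centre'],z),3))
E
```

```text
pics
top 470.5109293787384 279.6019424247534 [ 0.283 -0.003  1.247]
scene 413.79280839269813 282.63891175163604 [ 1.025 -0.363  0.716]
{'time': 0.05, 'joint_pos': array([ 1.09485227,  0.33390885,  0.03988454,  1.46625544, -0.01336376,
        1.34325753, -0.0584786 ]), 'qd': array([-1.15370314e-03, -1.04588683e-03,  5.52369468e-04,  1.16281233e-03,
       -2.03713095e-03, -1.29080410e-03,  6.69353829e-05]), 'joint_torque': array([ 4.93598578e-03, -6.60645390e+01,  1.37143437e+00, -4.06882346e+01,
        1.68876420e-02,  9.35110089e-03,  2.88691251e-05]), 'tool_pos': array([ 0.23892908, -0.6040288 ,  0.23043047]), 'orientation': array([-7.51199322e-04,  9.82309863e-01,  1.87261106e-01, -2.17165228e-04]), 'wrist_force': array([-0.80270791,  0.67760523, -0.1969134 ]), 'ft_torque': array([-0.04031947, -0.00343278, -0.00717996]), 'finger_force': 0.0, 'width': 0.0850973159808537}
{'fx': 325.19226210127806, 'fy': 325.19226210127806, 'cx': 279.1225164489169, 'cy': 206.2360842991528, 'mount': array([[-5.72154272e-05, -9.56474490e-01, -2.91815948e-01,
         7.43236780e-02],
       [ 9.9999
[... 595 characters left out ...]
 -0.063  0.056]
drift0 0.46 [331.9 247.8] [ 0.429 -0.112  0.056]
drift0 0.42 [290.8 248.4] [ 0.429 -0.008  0.056]
guard0 0.95 [162.2 248.4] [0.442 0.336 0.   ]
guard0 0.95 [407.8 195.5] [ 0.574 -0.328  0.   ]
guard0 0.61 [165.9 199.7] [0.576 0.331 0.   ]
guard0 0.6 [419.6 243.7] [ 0.442 -0.35   0.   ]
stand 0.72 [297.7 251. ] [ 0.429 -0.026  0.   ]
chassis 0.69 [301.9 184.1] [ 0.612 -0.042  0.   ]
module0 0.98 [318.2 194.7] [ 0.567 -0.082  0.06 ]
module0 0.91 [348.3 201.5] [ 0.547 -0.158  0.06 ]
module0 0.75 [315.  198.3] [ 0.557 -0.073  0.06 ]
module0 0.66 [250.7 194.5] [0.571 0.093 0.06 ]
solder_spool 0.64 [206.9 272. ] [0.377 0.215 0.   ]
flux_jar 0.59 [367.7 268.6] [ 0.379 -0.209  0.   ]
```

```bash
python3 - <<'E'
import cv2
im=cv2.imread('pics/top0.png')[120:380,120:460]; cv2.imwrite('pics/topc.png',cv2.resize(im,None,fx=2.3,fy=2.3,interpolation=cv2.INTER_CUBIC))
E
```

```text
(no output)
```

View pics/topc.png

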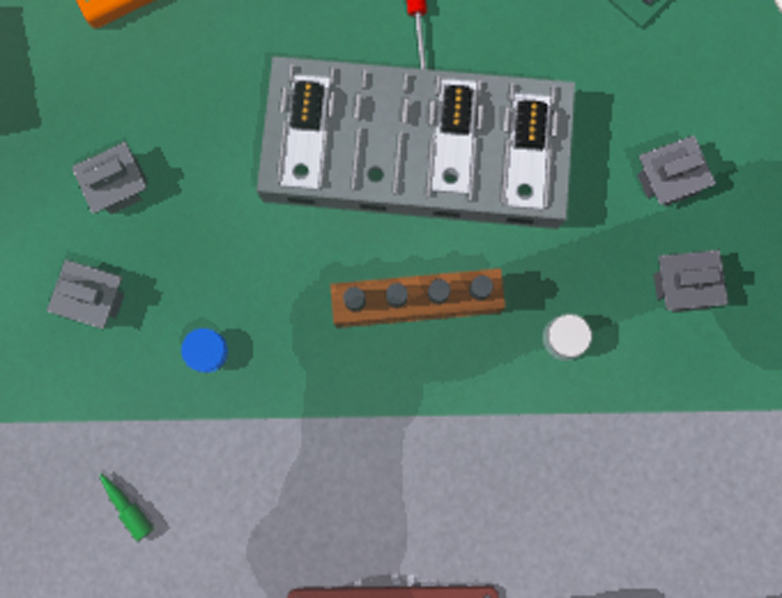

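View pics/scene0.png

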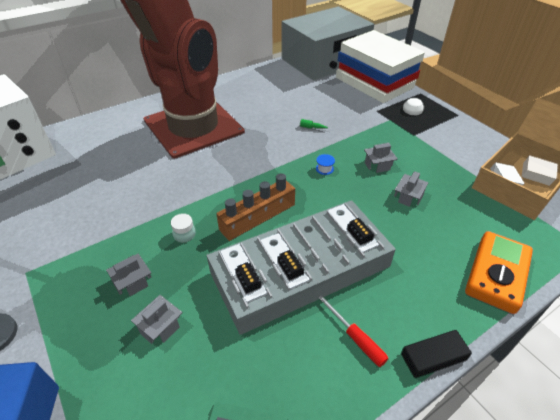

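The top view (2.3x crop) shows modules in bays at crop x≈305, 455 and 530. The bay at crop x≈375 is empty. Guards are at crop (110,177), (85,293), (677,170) and (692,280).

Drift candidates are four dark steel pins in the stand at crop (354,298), (397,294), (439,290) and (481,286), plus a green look-alike lying at (125,505). I'll use the pins in the stand. Next I'll move to a survey pose.

```bash
cat >> h.py <<'E'
def wrap90(a): return (a+90)%180-90
def go(o,X,yaw):
    """prints turn about tool z (units) then shift (units) in the turned tool frame; yaw = world angle (deg) of tool x"""
    R=Rt(o); cur=np.degrees(np.arctan2(R[1,0],R[0,0])); t=-((yaw-cur+180)%360-180)
    y=np.radians(yaw); T=np.array([[np.cos(y),np.sin(y),0],[np.sin(y),-np.cos(y),0],[0,0,-1]]).T
    # columns tool x,y,z
    T=np.array([[np.cos(y),np.sin(y),0],[np.sin(y),-np.cos(y),0],[0,0,-1.]])
    s=T.T@(np.array(X)-o['tool_pos'])*10
    print('cur yaw %.2f pos'%cur,np.round(o['tool_pos'],4),'tilt',np.round(R[:2,2],3),'-> turn %.3f shift'%(t/90),np.round(s,3))
E
python3 - <<'E'
from h import *
go(manip.get_obs(),[.52,-.03,.33],0)
E
```

```text
cur yaw 21.59 pos [ 0.2392 -0.6043  0.2313] tilt [-0.  0.] -> turn 0.240 shift [ 2.808 -5.743 -0.987]
```

Request:
arm_command([
  [[0,0,-0.25],[0,0,0.06],0],
  [[0,0,-0.25],[0,0,0.06],0],
  [[0,0,-0.25],[0,0,0.06],0],
  [[0,0,-0.24],[0,0,0.06],0],
  [[0.18,-0.36,0],[0,0,0],0],
  [[0.18,-0.36,0],[0,0,0],0],
  [[0.18,-0.36,0],[0,0,0],0],
  [[0.18,-0.36,0],[0,0,0],0],
  [[0.18,-0.36,0],[0,0,0],0],
  [[0.18,-0.36,0],[0,0,0],0],
  [[0.18,-0.36,0],[0,0,0],0],
  [[0.18,-0.36,0],[0,0,0],0],
  [[0.18,-0.36,0],[0,0,0],0],
  [[0.18,-0.36,0],[0,0,0],0],
  [[0.18,-0.36,0],[0,0,0],0],
  [[0.18,-0.36,0],[0,0,0],0],
  [[0.18,-0.36,0],[0,0,0],0],
  [[0.18,-0.36,0],[0,0,0],0],
  [[0.18,-0.36,0],[0,0,0],0],
  [[0.1,-0.34,0],[0,0,0],0],
])

```text
time: 2.17
tool_pos: [0.5203, -0.0281, 0.3304]
orientation: [-0.0, 1.0, 0.0, 0.0]
wrist_force: [0.8, -0.8, -0.5]
width: 0.0854
finger_force: 0.0
```

```bash
python3 - <<'E'
from h import *
go(manip.get_obs(),[.52,-.03,.33],0)
o,im=grab('wrist','w1.png')
zs=dict(bay0=.06,drift0=.056,guard0=.0,stand=0,module0=.06)
for n,z in zs.items():
    for r in spot_point('wrist',n)[:6]: print(n,round(r['p'],2),np.round(r['centre'],1),np.round(onz('wrist',r['centre'],z,o),4))
cv2.imwrite('pics/w1b.png',cv2.resize(im[:,:,::-1],None,fx=1.42,fy=1.42,interpolation=cv2.INTER_CUBIC))
E
```

```text
cur yaw 0.02 pos [ 0.5203 -0.0281  0.3304] tilt [0.001 0.   ] -> turn 0.000 shift [-0.003  0.019  0.004]
bay0 0.74 [249.  130.7] [0.5683 0.0112 0.06  ]
bay0 0.72 [375.7 146.1] [ 0.5507 -0.153   0.06  ]
bay0 0.58 [312.7 136.7] [ 0.5607 -0.0695  0.06  ]
bay0 0.56 [185.7 126.7] [0.5759 0.0938 0.06  ]
bay0 0.52 [466.5 133.8] [ 0.5758 -0.2918  0.06  ]
drift0 0.95 [269.5 234.3] [ 0.4269 -0.0137  0.056 ]
drift0 0.61 [233.4 236.9] [0.4226 0.0367 0.056 ]
drift0 0.56 [332.1 226.4] [ 0.4383 -0.1     0.056 ]
drift0 0.54 [299.4 229.1] [ 0.4346 -0.0548  0.056 ]
drift0 0.42 [373.8 149.1] [ 0.5462 -0.1518  0.056 ]
guard0 0.97 [ 70.3 134.3] [0.5759 0.3227 0.    ]
guard0 0.87 [465.6 132.2] [ 0.5755 -0.3281  0.    ]
guard0 0.66 [ 71.1 210.3] [0.4425 0.3428 0.    ]
guard0 0.58 [233.  237.3] [0.3989 0.0461 0.    ]
guard0 0.55 [462.3 213.4] [ 0.4376 -0.3409  0.    ]
stand 0.7 [282.9 218.5] [ 0.4306 -0.0327  0.    ]
module0 0.92 [314.4 133.1] [ 0.5653 -0.0716  0.06  ]
module0 0.86 [181.9 132.4] [0.5687 0.0993 0.06  ]
module0 0.68 [376.4 154.3] [ 0.5399 -0.1546  0.06  ]
```

View pics/w1b.png

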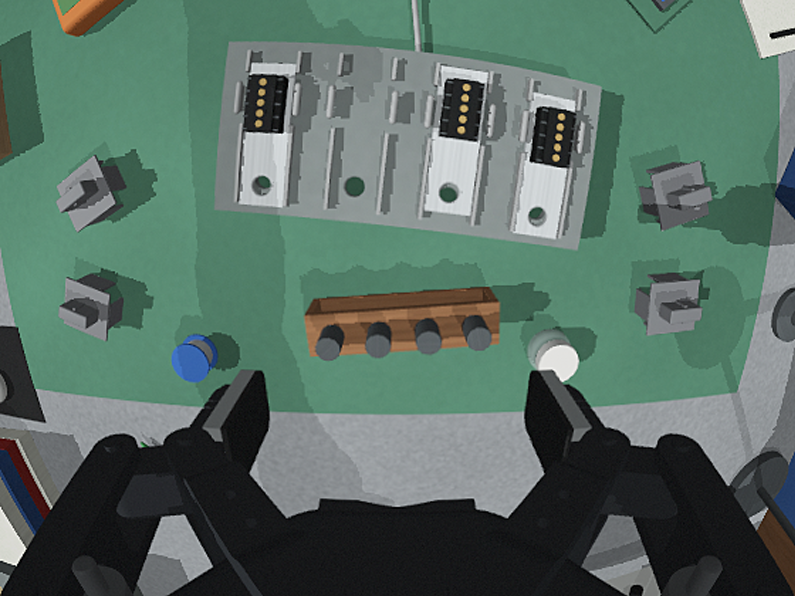

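The wrist view shows the empty bay's deck hole at zoomed (354,187) and module holes at (262,184), (449,191) and (537,215). The four grey pins are at about (327,345), (378,340), (428,336) and (478,332). I'll fit the chassis and stand poses next.

```bash
python3 - <<'E'
from h import *
from scipy.optimize import least_squares
o=manip.get_obs(); print('j',np.round(o['joint_pos'],2))
s=1.42
C=[onz('wrist',np.array(p)/s,.06,o)[:2] for p in [(229,41),(602,85),(578,249),(216,209)]]
L=[(80,174),(80,-174),(-80,-174),(-80,174)]
def f(v): 
    c,sn=np.cos(v[2]),np.sin(v[2]); return np.concatenate([np.array([[c,-sn],[sn,c]])@np.array(l)/1000+v[:2]-p for l,p in zip(L,C)])
r=least_squares(f,[.61,-.03,-.1]); v=r.x; print('chassis',np.round(v[:2],4),np.degrees(v[2]),'res mm',np.round(r.fun*1e3,1))
R=np.array([[np.cos(v[2]),-np.sin(v[2])],[np.sin(v[2]),np.cos(v[2])]])
for nm,p,z in [('deck',(354,187),.06),('m',(262,184),.066),('m',(449,191),.066),('m',(537,215),.066)]:
    X=onz('wrist',np.array(p)/s,z,o)[:2]; print(nm,np.round(X,4),'local',np.round(R.T@(X-v[:2])*1e3,1))
# top-view
C=[onz('top',np.array(p)/2.3+120,.06)[:2] for p in [(273,56),(575,81),(568,212),(261,191)]]
r=least_squares(f,[.61,-.03,-.1]); print('top chassis',np.round(r.x[:2],4),np.degrees(r.x[2]),np.round(r.fun*1e3,1))
# holes: crop enhancement
w=cv2.imread('pics/w1.png'); cv2.imwrite('pics/w1c.png',cv2.resize(w[100:165,160:400],None,fx=3.3,fy=3.3,interpolation=cv2.INTER_CUBIC))
E
```

```text
j [ 0.42  0.06 -0.46  1.6   0.03  1.49 -1.62]
chassis [ 0.6098 -0.0417] -6.423091107163208 res mm [ 0.1  0.   0.1 -0.6 -0.  -0.8 -0.2  1.3]
deck [0.5657 0.0069] local [-49.2  43.3]
m [0.5714 0.0898] local [-52.8 126.4]
m [ 0.5625 -0.0771] local [-43.  -40.5]
m [ 0.5429 -0.1588] local [ -53.4 -123.9]
top chassis [ 0.6116 -0.0406] -5.620361731543048 [-0.1 -0.2  3.6 -1.  -3.4 -1.  -0.1  2.2]
```

View pics/w1c.png

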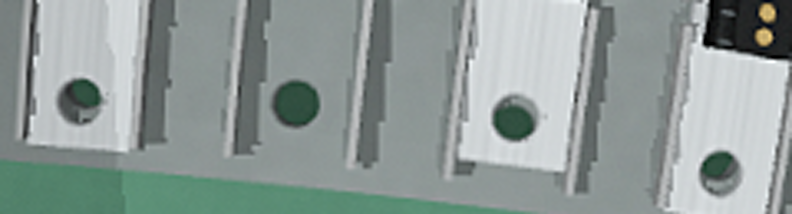

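Request:
arm_command([
  [[0,0,0.13],[0,0,-0.0766],0],
  [[0,0,0.13],[0,0,-0.0766],0],
  [[0,0,0.13],[0,0,-0.0766],0],
  [[0,0,0.13],[0,0,-0.0766],0],
  [[0,0,0.13],[0,0,-0.0766],0],
  [[0,0,0.13],[0,0,-0.0766],0],
  [[0,0,0.13],[0,0,-0.0766],0],
  [[0,0,0.13],[0,0,-0.0766],0],
  [[0,0,0.13],[0,0,-0.0766],0],
  [[0,0,0.13],[0,0,-0.0766],0],
  [[0,0,0.13],[0,0,-0.0766],0],
  [[0,0,0.13],[0,0,-0.0766],0],
  [[0,0,0.13],[0,0,-0.0766],0],
  [[0,0,0.13],[0,0,-0.0766],0],
  [[-0.213,-0.299,0],[0,0,0],0],
  [[-0.213,-0.299,0],[0,0,0],0],
  [[-0.213,-0.299,0],[0,0,0],0],
  [[0,0,0],[0,0,0],0],
])

```text
time: 3.97
tool_pos: [0.4322, -0.1104, 0.1478]
orientation: [-0.0, 0.669, 0.743, -0.002]
wrist_force: [0.6, -0.4, -0.3]
width: 0.0855
finger_force: 0.0
```

```bash
python3 - <<'E'
from h import *
o,im=grab('wrist','w2.png')
go(o,[.4384,-.1016,.062],96.5)
print(np.round(o['joint_pos'],2))
for r in spot_point('wrist','drift0')[:5]: print(round(r['p'],2),np.round(r['centre'],1),np.round(onz('wrist',r['centre'],.056,o),4))
for p in [(.4384,-.1016),(.4332,-.0558),(.4280,-.0101)]: print(np.round(proj('wrist',[*p,.092],o),1))
cv2.imwrite('pics/w2b.png',cv2.resize(im[:,:,::-1],None,fx=1.42,fy=1.42))
E
```

```text
cur yaw 95.98 pos [ 0.4322 -0.1104  0.1478] tilt [-0.003 -0.002] -> turn -0.006 shift [0.081 0.071 0.858]
[ 0.63  0.01 -0.48  2.02  0.01  1.11  0.25]
0.9 [285.6 135.5] [ 0.4303 -0.0536  0.056 ]
0.88 [289.4  75.3] [ 0.4283 -0.0101  0.056 ]
0.76 [283.3 194.1] [ 0.4333 -0.097   0.056 ]
0.71 [288.4  11.7] [0.4227 0.0374 0.056 ]
[290.9 216.2]
[290.9 144.3]
[290.5  69. ]
```

View pics/w2b.png

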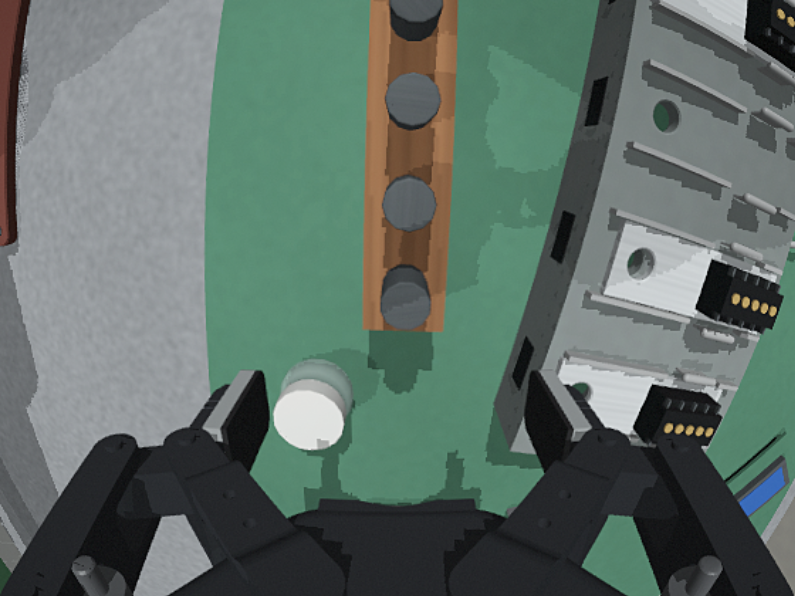

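The wrist view shows pin head tops at zoomed (406,303), (410,203) and (413,100), and the finger pads straddle the stand line. All of these are grey steel; the green one isn't here. I'll take the nearest one, pin 4.

Request:
arm_command([
  [[0.1,0.04,0.1],[0,0,0],0],
  [[0,0,0.2],[0,0,0],0],
  [[0,0,0.2],[0,0,0],0],
  [[0,0,0.15],[0,0,0],0],
  [[0,0,0.12],[0,0,0],0],
  [[0,0,0.09],[0,0,0],0],
  [[0,0,0],[0,0,0],1],
  [[0,0,0],[0,0,0],1],
  [[0,0,0],[0,0,0],1],
  [[0,0,0],[0,0,0],1],
  [[0,0,0],[0,0,0],1],
  [[0,0,0],[0,0,0],1],
  [[0,0,0],[0,0,0],1],
  [[0,0,0],[0,0,0],1],
  [[0,0,0],[0,0,0],1],
  [[0,0,0],[0,0,0],1],
], grip_force=60)

```text
time: 5.4
tool_pos: [0.4364, -0.0942, 0.0625]
orientation: [-0.003, 0.666, 0.746, -0.003]
wrist_force: [-19.6, -0.3, 19.2]
width: 0.0223
finger_force: 57.8
```

Request:
arm_command([
  [[0,0,-0.1],[0,0,0],1],
  [[0,0,-0.15],[0,0,0],1],
  [[0,0,-0.2],[0,0,0],1],
  [[0,0,-0.3],[0,0,0],1],
  [[0,0,-0.2],[0,0,0],1],
  [[0,0,-0.05],[0,0,0],1],
  [[0,0,0],[0,0,0],1],
])

```text
time: 5.98
tool_pos: [0.4413, -0.094, 0.1641]
orientation: [0.002, 0.666, 0.746, 0.001]
wrist_force: [0.5, -0.5, -1.4]
width: 0.0224
finger_force: 59.3
```

```bash
cat > aft.py <<'E'
from h import *
import sys
o,im=grab('wrist',sys.argv[1])
R=Rt(o)
print(o['time'],np.round(o['tool_pos'],4),np.round(o['wrist_force'],1),round(o['width'],4))
for r in spot_point('wrist',sys.argv[2])[:3]:
    X=onz('wrist',r['centre'],o['tool_pos'][2]-float(sys.argv[3]),o)
    print(round(r['p'],2),np.round(r['centre'],1),'in tool mm',np.round(R.T@(X-o['tool_pos'])*1e3,1),np.round(X,4))
E
python3 aft.py w3.png drift0 .006
python3 - <<'E'
from h import *
go(manip.get_obs(),[.5472,-.1595,.16],83.6)
im=cv2.imread('pics/w3.png'); cv2.imwrite('pics/w3b.png',cv2.resize(im[150:420,130:430],None,fx=2,fy=2))
E
```

```text
5.9833 [ 0.4413 -0.094   0.1641] [ 0.5 -0.5 -1.4] 0.0224
0.88 [271.9 153. ] in tool mm [55.5 -3.6  5.9] [ 0.4314 -0.0392  0.1581]
0.87 [275.3 272.2] in tool mm [-5.4 -2.3  6. ] [ 0.4396 -0.0996  0.1581]
0.82 [278.1  38.9] in tool mm [108.1  -0.8   5.8] [0.4283 0.0133 0.1581]
cur yaw 96.49 pos [ 0.4398 -0.0938  0.1617] tilt [-0.001 -0.   ] -> turn 0.143 shift [-0.534  1.141  0.017]
```

View pics/w3b.png

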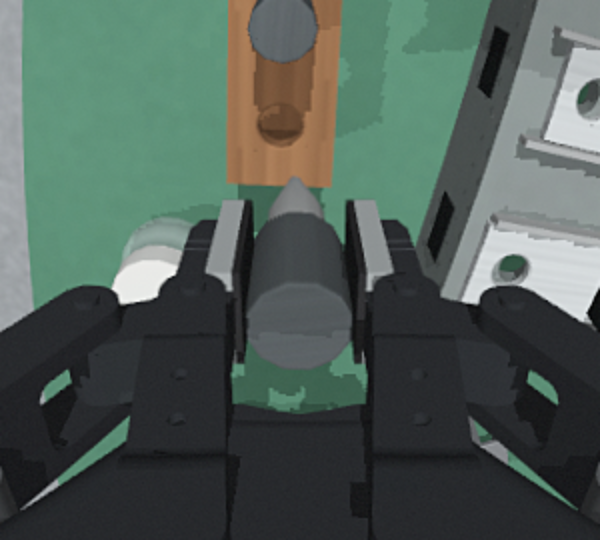

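Pin 4 is held upright between the pads at crop (298,320), offset about 5 mm toward the tool's -x side. I'll take it over module C.

Request:
arm_command([
  [[0,0,0],[0,0,0.0715],1],
  [[0,0,0],[0,0,0.0715],1],
  [[0,0,0],[0,0,0],1],
  [[-0.12,0.28,0],[0,0,0],1],
  [[-0.12,0.28,0],[0,0,0],1],
  [[-0.12,0.28,0],[0,0,0],1],
  [[-0.12,0.28,0],[0,0,0],1],
  [[0,0,0],[0,0,0],1],
  [[0,0,0],[0,0,0],1],
  [[0,0,0],[0,0,0],1],
  [[0,0,0],[0,0,0],1],
  [[0,0,0],[0,0,0],1],
])

```text
time: 7.08
tool_pos: [0.5455, -0.1533, 0.1622]
orientation: [-0.0, 0.745, 0.667, -0.0]
wrist_force: [0.8, -0.0, -1.0]
width: 0.0224
finger_force: 59.5
```

```bash
python3 aft.py w4.png drift0 .006
python3 - <<'E'
from h import *
o=manip.get_obs()
go(o,[.5459,-.1540,.12],83.6)
for r in spot_point('wrist','bay0')[:4]: print(round(r['p'],2),np.round(r['centre'],1),np.round(onz('wrist',r['centre'],.06,o),4))
print('exp module hole',np.round(proj('wrist',[.5429,-.1588,.066],o),1))
im=cv2.imread('pics/w4.png'); cv2.imwrite('pics/w4b.png',cv2.resize(im[120:390,130:430],None,fx=2,fy=2))
E
```

```text
7.0833 [ 0.5455 -0.1533  0.1622] [ 0.8 -0.  -1. ] 0.0224
0.85 [274.1 275.6] in tool mm [-7.5 -3.1  6. ] [ 0.5416 -0.1605  0.1562]
0.82 [116.9  52.7] in tool mm [107.8 -79.2   6. ] [ 0.4786 -0.0375  0.1562]
0.82 [112.6   3.9] in tool mm [134.5 -82.8   6. ] [ 0.4779 -0.0105  0.1562]
cur yaw 83.69 pos [ 0.5458 -0.1535  0.1626] tilt [ 0. -0.] -> turn 0.001 shift [-0.005  0.001  0.426]
0.66 [283.  207.6] [ 0.5483 -0.1544  0.06  ]
0.59 [284.2 102. ] [ 0.558  -0.0732  0.06  ]
exp module hole [276.8 216.1]
```

View pics/w4b.png

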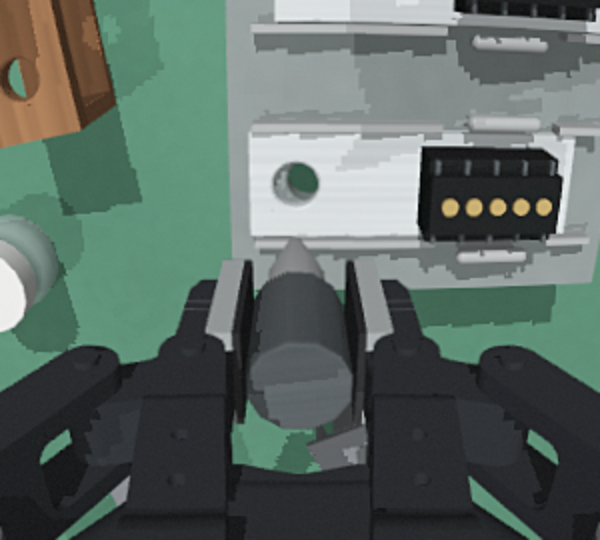

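```bash
python3 - <<'E'
from h import *
o=manip.get_obs();R=Rt(o)
h=onz('wrist',(278,212),.066,o); t=onz('wrist',(277,241),.108,o); top=onz('wrist',(130+300/2,120+388/2),.1925,o)
print('hole',h,'tip',t,'top',top,'tip in tool',R.T@(t-o['tool_pos'])*1e3,'top in tool',R.T@(top-o['tool_pos'])*1e3)
y=-6.42; c=np.array([np.cos(np.radians(y)),np.sin(np.radians(y))])
print('hole-tip along chassis x',c@(h-t)[:2],'y',np.array([-c[1],c[0]])@(h-t)[:2])
E
```

```text
hole [ 0.5442963  -0.15573973  0.066     ] tip [ 0.54306964 -0.16204579  0.108     ] top [ 0.54509639 -0.15979053  0.1925    ] tip in tool [-8.64197648 -1.91549015 54.62855372] top in tool [ -6.21133682  -0.11960228 -29.87180552]
hole-tip along chassis x 0.0005138496397675183 y 0.006403675331890319
```

Request:
arm_command([
  [[0.045,0.025,0],[0,0,0],1],
  [[0,0,0.1],[0,0,0],1],
  [[0,0,0.1],[0,0,0],1],
  [[0,0,0.07],[0,0,0],1],
  [[0,0,0.04],[0,0,0],1],
  [[0,0,0],[0,0,0],1],
  [[0,0,0],[0,0,0],1],
  [[0,0,0],[0,0,0],1],
  [[0,0,0],[0,0,0],1],
])

```text
time: 7.98
tool_pos: [0.5495, -0.1497, 0.1318]
orientation: [0.0, 0.745, 0.667, 0.0]
wrist_force: [0.8, -0.5, -1.7]
width: 0.0223
finger_force: 59.5
```

```bash
python3 aft.py w5.png drift0 .006
python3 - <<'E'
import cv2
im=cv2.imread('pics/w5.png'); cv2.imwrite('pics/w5b.png',cv2.resize(im[150:330,190:370],None,fx=3,fy=3))
E
```

```text
7.9833 [ 0.5495 -0.1497  0.1318] [ 0.8 -0.5 -1.7] 0.0223
0.88 [104.5 107.8] in tool mm [ 80.9 -86.9   5.9] [ 0.4722 -0.0597  0.1258]
0.62 [87.9  0.5] in tool mm [140.  -98.3   5.9] [4.674e-01 3.000e-04 1.258e-01]
0.6 [93.  55.2] in tool mm [108.8 -93.4   5.9] [ 0.4688 -0.0312  0.1258]
```

View pics/w5b.png

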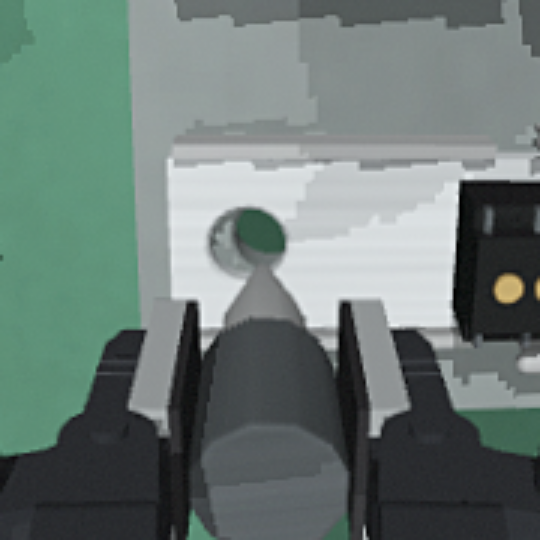

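```bash
python3 - <<'E'
from h import *
o=manip.get_obs();R=Rt(o)
h=onz('wrist',(190+248/3,150+242/3),.066,o); t=onz('wrist',(190+262/3,150+267/3),.0773,o)
d=onz('wrist',(190+261/3,150+231/3),.06,o)
print(np.round([h,t,d],4),'tip in tool',np.round(R.T@(t-o['tool_pos'])*1e3,1))
print('hole-tip in tool',np.round(R.T@(h-t)*1e3,1),np.round(o['tool_pos'],4))
E
```

```text
[[ 0.5439 -0.1548  0.066 ]
 [ 0.547  -0.1566  0.0773]
 [ 0.5469 -0.1547  0.06  ]] tip in tool [-7.1 -1.7 54.4]
hole-tip in tool [ 1.5 -3.3 11.3] [ 0.5494 -0.1497  0.1317]
```

Request:
arm_command([
  [[0.015,0,0],[0,0,0],1],
  [[0,0,0.05],[0,0,0],1],
  [[0,0,0.05],[0,0,0],1],
  [[0,0,0.05],[0,0,0],1],
  [[0,0,0.05],[0,0,0],1],
  [[0,0,0.05],[0,0,0],1],
  [[0,0,0],[0,0,0],1],
  [[0,0,0],[0,0,0],1],
  [[0,0,0],[0,0,0],1],
])

```text
time: 8.83
tool_pos: [0.5495, -0.1481, 0.1064]
orientation: [0.0, 0.745, 0.667, 0.0]
wrist_force: [-0.1, 0.2, -1.1]
width: 0.0223
finger_force: 59.5
```

Request:
arm_command([
  [[0,0.01,0.04],[0,0,0],1],
  [[0,0,0.04],[0,0,0],1],
  [[0,0,0.04],[0,0,0],1],
  [[0,0,0.04],[0,0,0],1],
  [[0,0,0],[0,0,0],1],
  [[0,0,0],[0,0,0],1],
  [[0,0,0],[0,0,0],1],
])

```text
time: 9.42
tool_pos: [0.5502, -0.1482, 0.0902]
orientation: [-0.0, 0.745, 0.667, -0.0]
wrist_force: [-1.0, -0.4, -1.4]
width: 0.022
finger_force: 59.5
```

Request:
arm_command([
  [[0,0,0.04],[0,0,0],1],
  [[0,0,0.04],[0,0,0],1],
  [[0,0,0.03],[0,0,0],1],
  [[0,0,0],[0,0,0],1],
  [[0,0,0],[0,0,0],1],
  [[0,0,0],[0,0,0],1],
])

```text
time: 9.92
tool_pos: [0.5505, -0.1482, 0.0794]
orientation: [0.0, 0.745, 0.667, 0.0]
wrist_force: [0.4, 0.1, -0.7]
width: 0.0224
finger_force: 59.4
```

Request:
arm_command([
  [[0,0,0.03],[0,0,0],1],
  [[0,0,0.03],[0,0,0],1],
  [[0,0,0.02],[0,0,0],1],
  [[0,0,0],[0,0,0],1],
  [[0,0,0],[0,0,0],1],
  [[0,0,0],[0,0,0],1],
])

```text
time: 10.42
tool_pos: [0.551, -0.1484, 0.0726]
orientation: [0.001, 0.745, 0.667, 0.0]
wrist_force: [-3.2, 0.5, 10.9]
width: 0.0223
finger_force: 61.0
```

Request:
arm_command([
  [[0,0,0.01],[0,0,0],1],
  [[0,0,0],[0,0,0],1],
  [[0,0,0],[0,0,0],0.5],
  [[0,0,0],[0,0,0],0.5],
  [[0,0,0],[0,0,0],0.5],
  [[0,0,0],[0,0,0],0.5],
  [[0,0,-0.05],[0,0,0],0.5],
  [[0,0,-0.15],[0,0,0],0.5],
  [[0,0,-0.2],[0,0,0],0.5],
  [[0,0,-0.2],[0,0,0],0.5],
  [[0,0,-0.2],[0,0,0],0.5],
  [[0,0,0],[0,0,0],0.5],
  [[0,0,0],[0,0,0],0.5],
  [[0,0,0],[0,0,0],0.5],
])

```text
time: 11.58
tool_pos: [0.5501, -0.1483, 0.15]
orientation: [-0.0, 0.745, 0.667, -0.0]
wrist_force: [-0.3, 0.2, 0.1]
width: 0.0429
finger_force: 0.0
```

```bash
python3 aft.py w6.png drift0 .0905
python3 - <<'E'
from h import *
o=manip.get_obs()
for r in spot_point('wrist','bay0')[:4]: print(round(r['p'],2),np.round(r['centre'],1),np.round(onz('wrist',r['centre'],.06,o),4))
im=cv2.imread('pics/w6.png'); cv2.imwrite('pics/w6b.png',cv2.resize(im,None,fx=1.42,fy=1.42))
go(o,[.4318,-.0550,.15],94.5)
E
```

```text
11.5833 [ 0.5501 -0.1483  0.15  ] [-0.3  0.2  0.1] 0.0429
0.96 [97.3  8.9] in tool mm [ 167.2 -144.2   90.6] [0.4253 0.0339 0.0595]
0.89 [115.5 110.5] in tool mm [  81.1 -126.2   90.6] [ 0.4336 -0.0536  0.0595]
0.69 [107.5  58.5] in tool mm [ 123.2 -132.7   90.6] [ 0.4318 -0.0111  0.0595]
0.74 [279.  107.3] [ 0.5575 -0.0714  0.06  ]
cur yaw 83.63 pos [ 0.5497 -0.1482  0.1493] tilt [-0.002  0.001] -> turn -0.121 shift [ 1.021 -1.102 -0.007]
```

View pics/w6b.png

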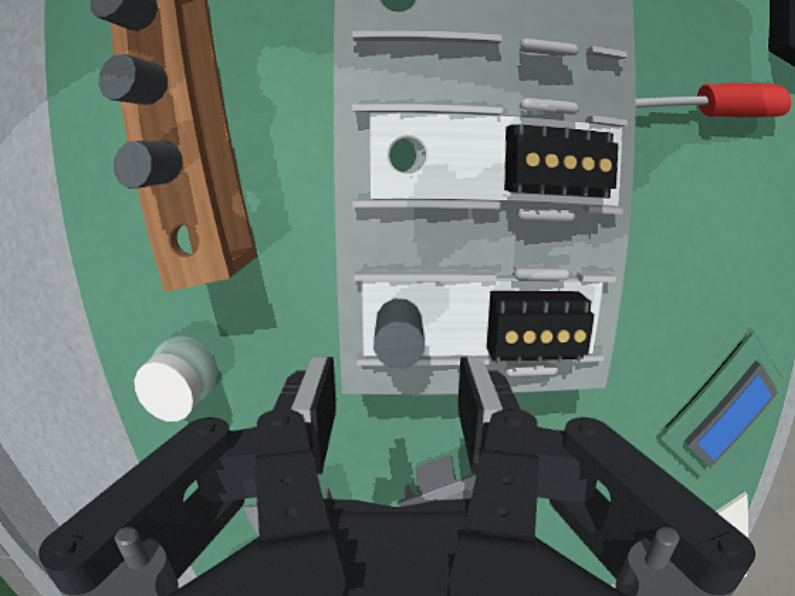

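The drift in module C is home. Its head is flush on the plate at zoomed (400,335), and module B's hole is at (407,154). Pins 3 and 2 are at (147,163) and (132,80). Pin 3 is next.

Request:
arm_command([
  [[0,0,0],[0,0,-0.06],0],
  [[0,0,0],[0,0,-0.061],0],
  [[0,0,0],[0,0,0],0],
  [[0.256,-0.272,0],[0,0,0],0],
  [[0.256,-0.272,0],[0,0,0],0],
  [[0.256,-0.272,0],[0,0,0],0],
  [[0.256,-0.272,0],[0,0,0],0],
  [[0,0,0],[0,0,0],0],
  [[0,0,0],[0,0,0],0],
  [[0,0,0],[0,0,0],0],
  [[0,0,0],[0,0,0],0],
  [[0,0,0],[0,0,0],0],
  [[0,0,0],[0,0,0],0],
])

```text
time: 12.82
tool_pos: [0.4343, -0.0551, 0.1501]
orientation: [-0.0, 0.679, 0.734, 0.0]
wrist_force: [-0.7, -0.2, -0.0]
width: 0.0851
finger_force: 0.0
```

```bash
python3 aft.py w7.png drift0 .094; python3 - <<'E'
from h import *
go(manip.get_obs(),[.433,-.0546,.0625],94.5)
E
```

```text
12.8167 [ 0.4343 -0.0551  0.1501] [-0.7 -0.2 -0. ] 0.0851
0.86 [276.4  89. ] in tool mm [90.5 -2.3 94.1] [0.4249 0.035  0.0561]
0.77 [279.6 151.8] in tool mm [44.8 -0.  94. ] [ 0.4308 -0.0104  0.0561]
cur yaw 94.48 pos [ 0.4341 -0.055   0.1501] tilt [-0.     0.001] -> turn -0.000 shift [ 0.005 -0.01   0.876]
```

Request:
arm_command([
  [[0,-0.01,0.2],[0,0,0],0],
  [[0,0,0.25],[0,0,0],0],
  [[0,0,0.2],[0,0,0],0],
  [[0,0,0.15],[0,0,0],0],
  [[0,0,0.076],[0,0,0],0],
  [[0,0,0],[0,0,0],0],
  [[0,0,0],[0,0,0],0.6],
  [[0,0,0],[0,0,0],1],
  [[0,0,0],[0,0,0],1],
  [[0,0,0],[0,0,0],1],
  [[0,0,0],[0,0,0],1],
  [[0,0,0],[0,0,0],1],
  [[0,0,0],[0,0,0],1],
  [[0,0,0],[0,0,0],1],
  [[0,0,0],[0,0,0],1],
  [[0,0,0],[0,0,0],1],
], grip_force=60)

```text
time: 14.25
tool_pos: [0.433, -0.055, 0.0634]
orientation: [0.0, 0.679, 0.734, -0.0]
wrist_force: [-3.3, -0.2, 6.6]
width: 0.0223
finger_force: 58.4
```

Request:
arm_command([
  [[0,0,-0.1],[0,0,0],1],
  [[0,0,-0.15],[0,0,0],1],
  [[0,0,-0.2],[0,0,0],1],
  [[0,0,-0.3],[0,0,0],1],
  [[0,0,-0.2],[0,0,0],1],
  [[0,0,-0.05],[0,0,0],1],
  [[0,0,0],[0,0,0.06],1],
  [[0,0,0],[0,0,0.061],1],
  [[0,0,0],[0,0,0],1],
  [[0,0,0],[0,0,0],1],
  [[0,0,0],[0,0,0],1],
])

```text
time: 15.17
tool_pos: [0.4326, -0.0548, 0.1625]
orientation: [-0.0, 0.744, 0.668, -0.0]
wrist_force: [0.9, 0.3, -1.7]
width: 0.0224
finger_force: 58.9
```

```bash
python3 aft.py w8.png drift0 .0065; python3 - <<'E'
from h import *
go(manip.get_obs(),[.5604,-.0649,.1318],83.6)
im=cv2.imread('pics/w8.png'); cv2.imwrite('pics/w8b.png',cv2.resize(im[150:330,190:370],None,fx=3,fy=3))
E
```

```text
15.1667 [ 0.4326 -0.0548  0.1625] [ 0.9  0.3 -1.7] 0.0224
0.86 [256.2  93.5] in tool mm [ 82.8 -10.8   6.5] [0.4308 0.0286 0.156 ]
0.64 [415.  297.8] in tool mm [-25.3  77.8   6.5] [ 0.5072 -0.0883  0.156 ]
0.64 [270.8 152. ] in tool mm [55.8 -4.3  6.5] [0.4343 0.0012 0.156 ]
cur yaw 83.75 pos [ 0.4327 -0.0548  0.1625] tilt [-0.  0.] -> turn 0.002 shift [0.042 1.281 0.307]
```

Request:
arm_command([
  [[0,0.3,0],[0,0,0],1],
  [[0,0.35,0],[0,0,0],1],
  [[0,0.35,0],[0,0,0],1],
  [[-0.02,0.305,0],[0,0,0],1],
  [[0,0,0.1],[0,0,0],1],
  [[0,0,0.1],[0,0,0],1],
  [[0,0,0.1],[0,0,0],1],
  [[0,0,0],[0,0,0],1],
  [[0,0,0],[0,0,0],1],
  [[0,0,0],[0,0,0],1],
  [[0,0,0],[0,0,0],1],
  [[0,0,0],[0,0,0],1],
])

```text
time: 16.27
tool_pos: [0.5625, -0.0714, 0.1335]
orientation: [0.001, 0.745, 0.667, 0.0]
wrist_force: [-0.2, 0.8, -1.0]
width: 0.0222
finger_force: 59.3
```

```bash
python3 aft.py w9.png drift0 .0065; python3 - <<'E'
from h import *
go(manip.get_obs(),[.5622,-.0712,.1318],83.6)
im=cv2.imread('pics/w9.png'); cv2.imwrite('pics/w9b.png',cv2.resize(im[150:330,190:370],None,fx=3,fy=3))
E
```

```text
16.2667 [ 0.5625 -0.0714  0.1335] [-0.2  0.8 -1. ] 0.0222
0.95 [ 82. 105.] in tool mm [  83.9 -101.1    6.3] [0.4713 0.0232 0.127 ]
0.87 [274.4 318.7] in tool mm [-35.9  -3.1   6.5] [ 0.5554 -0.1067  0.127 ]
0.84 [ 94.5 157.6] in tool mm [ 56.  -95.5   6.4] [ 0.4738 -0.0052  0.127 ]
cur yaw 83.63 pos [ 0.5625 -0.0714  0.1333] tilt [ 0.001 -0.   ] -> turn 0.000 shift [ 0.002 -0.003  0.015]
```

View pics/w9b.png

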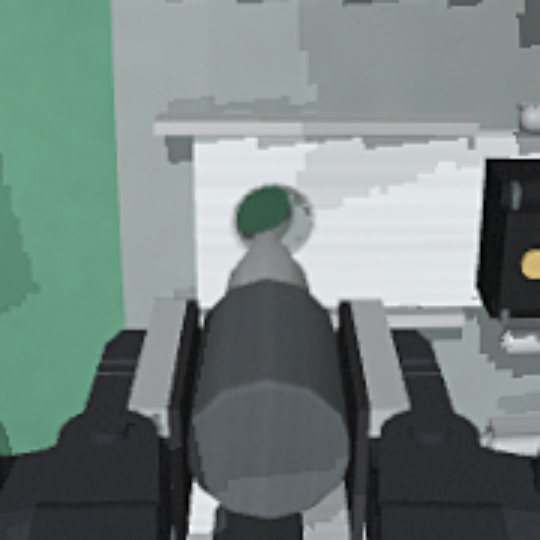

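```bash
python3 - <<'E'
from h import *
o=manip.get_obs();R=Rt(o)
h=onz('wrist',(190+274/3,150+220/3),.066,o); t=onz('wrist',(190+267/3,150+236/3),o['tool_pos'][2]-.0545,o)
print(np.round([h,t],4),'tip in tool',np.round(R.T@(t-o['tool_pos'])*1e3,1))
print('hole-tip in tool',np.round(R.T@(h-t)*1e3,1),np.round(o['tool_pos'],4))
E
```

```text
[[ 0.5634 -0.0724  0.066 ]
 [ 0.5619 -0.0713  0.0788]] tip in tool [ 0.1 -0.6 54.5]
hole-tip in tool [-1.   1.6 12.8] [ 0.5625 -0.0714  0.1333]
```

Request:
arm_command([
  [[-0.007,0,0.05],[0,0,0],1],
  [[0,0,0.05],[0,0,0],1],
  [[0,0,0.05],[0,0,0],1],
  [[0,0,0.05],[0,0,0],1],
  [[0,0,0.05],[0,0,0],1],
  [[0,0,0],[0,0,0],1],
  [[0,0,0],[0,0,0],1],
  [[0,-0.01,0.04],[0,0,0],1],
  [[0,-0.01,0.04],[0,0,0],1],
  [[0,0,0.04],[0,0,0],1],
  [[0,0,0.04],[0,0,0],1],
  [[0,0,0],[0,0,0],1],
  [[0,0,0],[0,0,0],1],
  [[0,0,0],[0,0,0],1],
])

```text
time: 17.53
tool_pos: [0.56, -0.0717, 0.0916]
orientation: [-0.0, 0.745, 0.667, -0.0]
wrist_force: [0.1, 0.3, -1.0]
width: 0.022
finger_force: 59.1
```

Request:
arm_command([
  [[0,0,0.04],[0,0,0],1],
  [[0,0,0.04],[0,0,0],1],
  [[0,0,0.04],[0,0,0],1],
  [[0,0,0],[0,0,0],1],
  [[0,0,0.03],[0,0,0],1],
  [[0,0,0.025],[0,0,0],1],
  [[0,0,0.02],[0,0,0],1],
  [[0,0,0],[0,0,0],1],
  [[0,0,0],[0,0,0],1],
  [[0,0,0],[0,0,0],1],
])

```text
time: 18.37
tool_pos: [0.5603, -0.0718, 0.0734]
orientation: [0.0, 0.745, 0.667, -0.0]
wrist_force: [-6.9, 0.3, 13.6]
width: 0.0224
finger_force: 61.0
```

Request:
arm_command([
  [[0,0,0.01],[0,0,0],1],
  [[0,0,0],[0,0,0],1],
  [[0,0,0],[0,0,0],0.5],
  [[0,0,0],[0,0,0],0.5],
  [[0,0,0],[0,0,0],0.5],
  [[0,0,0],[0,0,0],0.5],
  [[0,0,-0.05],[0,0,0],0.5],
  [[0,0,-0.15],[0,0,0],0.5],
  [[0,0,-0.2],[0,0,0],0.5],
  [[0,0,-0.2],[0,0,0],0.5],
  [[0,0,-0.2],[0,0,0],0.5],
  [[0,0,0],[0,0,-0.06],0.5],
  [[0,0,0],[0,0,-0.061],0],
  [[0,0,0],[0,0,0],0],
  [[0,0,0],[0,0,0],0],
])

```text
time: 19.62
tool_pos: [0.5602, -0.0718, 0.1513]
orientation: [-0.0, 0.68, 0.733, 0.0]
wrist_force: [-0.0, 0.3, 1.0]
width: 0.077
finger_force: 0.0
```

```bash
python3 aft.py w10.png drift0 .094; python3 - <<'E'
from h import *
go(manip.get_obs(),[.429,-.0090,.15],94.5)
E
```

```text
19.6167 [ 0.5602 -0.0718  0.1513] [-0.   0.3  1. ] 0.077
0.97 [118.1 119.8] in tool mm [  73.7 -125.9   94. ] [ 0.429  -0.0078  0.0573]
0.87 [117.6  66.1] in tool mm [ 116.4 -125.1   94. ] [0.4265 0.0348 0.0573]
0.74 [277.7 210.7] in tool mm [-0.2 -1.5 94. ] [ 0.5587 -0.0721  0.0573]
cur yaw 94.35 pos [ 0.5601 -0.0718  0.1511] tilt [-0.  0.] -> turn -0.002 shift [ 0.729 -1.258  0.011]
```

Request:
arm_command([
  [[0.182,-0.3145,0],[0,0,0],0],
  [[0.182,-0.3145,0],[0,0,0],0],
  [[0.182,-0.3145,0],[0,0,0],0],
  [[0.182,-0.3145,0],[0,0,0],0],
  [[0,0,0],[0,0,0],0],
  [[0,0,0],[0,0,0],0],
  [[0,0,0],[0,0,0],0],
  [[0,0,0],[0,0,0],0],
  [[0,0,0],[0,0,0],0],
  [[0,0,0.2],[0,0,0],0],
  [[0,0,0.2],[0,0,0],0],
  [[0,0,0],[0,0,0],0],
  [[0,0,0],[0,0,0],0],
], grip_force=60)

```text
time: 20.8
tool_pos: [0.4287, -0.009, 0.1106]
orientation: [-0.001, 0.679, 0.734, -0.0]
wrist_force: [-1.3, -0.1, 0.6]
width: 0.0854
finger_force: 0.0
```

```bash
python3 aft.py w11.png drift0 .054; python3 - <<'E'
from h import *
go(manip.get_obs(),[.429,-.0090,.0625],94.5)
E
```

```text
20.8 [ 0.4287 -0.009   0.1106] [-1.3 -0.1  0.6] 0.0854
0.88 [280.2 229.6] in tool mm [-0.3  0.3 54. ] [ 0.4289 -0.0091  0.0566]
0.78 [279.  162.5] in tool mm [43.3 -0.4 54.1] [0.4247 0.0342 0.0566]
0.58 [398.5 389.2] in tool mm [-162.7  110.9   53.4] [ 0.552  -0.1623  0.0566]
cur yaw 94.51 pos [ 0.4298 -0.009   0.112 ] tilt [0.001 0.001] -> turn 0.000 shift [ 0.001 -0.008  0.495]
```

Request:
arm_command([
  [[0,0,0.2],[0,0,0],0],
  [[0,0,0.2],[0,0,0],0],
  [[0,0,0.08],[0,0,0],0],
  [[0,0,0],[0,0,0],0],
  [[0,0,0],[0,0,0],0.6],
  [[0,0,0],[0,0,0],1],
  [[0,0,0],[0,0,0],1],
  [[0,0,0],[0,0,0],1],
  [[0,0,0],[0,0,0],1],
  [[0,0,0],[0,0,0],1],
  [[0,0,0],[0,0,0],1],
  [[0,0,0],[0,0,0],1],
  [[0,0,0],[0,0,0],1],
  [[0,0,0],[0,0,0],1],
], grip_force=60)

```text
time: 22.07
tool_pos: [0.4295, -0.0092, 0.064]
orientation: [0.0, 0.679, 0.734, 0.0]
wrist_force: [-1.8, -0.1, 8.0]
width: 0.0226
finger_force: 58.4
```

Request:
arm_command([
  [[0,0,-0.1],[0,0,0],1],
  [[0,0,-0.15],[0,0,0],1],
  [[0,0,-0.2],[0,0,0],1],
  [[0,0,-0.3],[0,0,0],1],
  [[0,0,-0.2],[0,0,0],1],
  [[0,0,-0.05],[0,0,0],1],
  [[0,0,0],[0,0,0.06],1],
  [[0,0,0],[0,0,0.061],1],
  [[0,0,0],[0,0,0],1],
  [[0,0,0],[0,0,0],1],
  [[0,0,0],[0,0,0],1],
])

```text
time: 22.98
tool_pos: [0.4288, -0.0091, 0.163]
orientation: [-0.0, 0.744, 0.668, -0.0]
wrist_force: [-0.4, 0.2, -1.9]
width: 0.0222
finger_force: 58.9
```

```bash
python3 - <<'E'
from h import *
u=np.radians(83.6); tx=np.array([np.cos(u),np.sin(u)]); ty=np.array([tx[1],-tx[0]])
B=np.array([.5602,-.0718]); print('C from B',B-.084*tx)
A=B+.168*tx; T=A-.0025*ty; print(A,T)
go(manip.get_obs(),[*T,.1318],83.6)
E
```

```text
C from B [ 0.55083661 -0.15527651]
[0.57892678 0.09515301] [0.57644236 0.09543168]
cur yaw 83.81 pos [ 0.4288 -0.0091  0.163 ] tilt [-0.001  0.   ] -> turn 0.002 shift [1.203 1.35  0.312]
```

Request:
arm_command([
  [[0.241,0.27,0],[0,0,0],1],
  [[0.241,0.27,0],[0,0,0],1],
  [[0.241,0.27,0],[0,0,0],1],
  [[0.24,0.27,0],[0,0,0],1],
  [[0.24,0.27,0],[0,0,0],1],
  [[0,0,0.1],[0,0,0],1],
  [[0,0,0.1],[0,0,0],1],
  [[0,0,0.1],[0,0,0],1],
  [[0,0,0],[0,0,0],1],
  [[0,0,0],[0,0,0],1],
  [[0,0,0],[0,0,0],1],
  [[0,0,0],[0,0,0],1],
])

```text
time: 23.98
tool_pos: [0.5767, 0.0949, 0.1341]
orientation: [0.001, 0.745, 0.667, 0.0]
wrist_force: [0.5, -0.1, -1.3]
width: 0.0223
finger_force: 59.3
```

```bash
python3 - <<'E'
from h import *
o,im=grab('wrist','w12.png'); go(o,[.5764,.0954,.1318],83.6)
cv2.imwrite('pics/w12b.png',cv2.resize(im[150:330,190:370,::-1],None,fx=3,fy=3))
E
```

```text
cur yaw 83.60 pos [0.5767 0.0949 0.1341] tilt [ 0.001 -0.001] -> turn -0.000 shift [ 0.005 -0.004  0.023]
```

View pics/w12b.png

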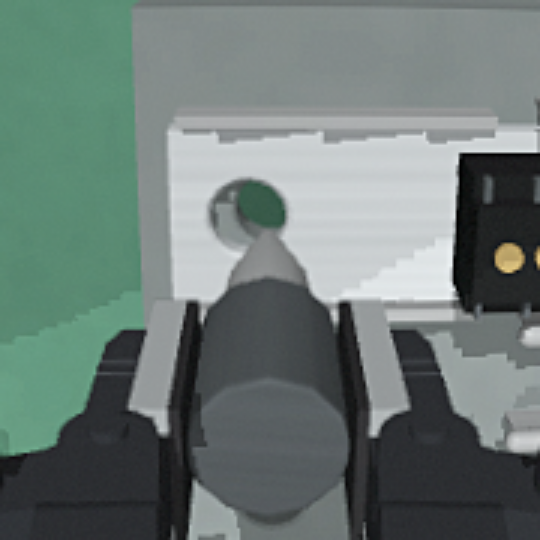

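The tip is at crop (268,233) and the plate hole centre at (248,214), so it's inside the overlap of the two holes. I'll push it down.

Request:
arm_command([
  [[0,0,0.05],[0,0,0],1],
  [[0,0,0.05],[0,0,0],1],
  [[0,0,0.05],[0,0,0],1],
  [[0,0,0.05],[0,0,0],1],
  [[0,0,0.05],[0,0,0],1],
  [[0,0,0],[0,0,0],1],
  [[0,0,0],[0,0,0],1],
  [[0,0.01,0.04],[0,0,0],1],
  [[0,0.01,0.04],[0,0,0],1],
  [[0,0,0.04],[0,0,0],1],
  [[0,0,0.04],[0,0,0],1],
  [[0,0,0],[0,0,0],1],
  [[0,0,0],[0,0,0],1],
  [[0,0,0],[0,0,0],1],
])

```text
time: 25.2
tool_pos: [0.5785, 0.0953, 0.0922]
orientation: [-0.0, 0.745, 0.667, -0.0]
wrist_force: [-1.1, 0.3, -1.2]
width: 0.0225
finger_force: 59.1
```

Request:
arm_command([
  [[0,0,0.04],[0,0,0],1],
  [[0,0,0.04],[0,0,0],1],
  [[0,0,0.04],[0,0,0],1],
  [[0,0,0],[0,0,0],1],
  [[0,0,0.03],[0,0,0],1],
  [[0,0,0.025],[0,0,0],1],
  [[0,0,0.02],[0,0,0],1],
  [[0,0,0],[0,0,0],1],
  [[0,0,0],[0,0,0],1],
  [[0,0,0],[0,0,0],1],
])

```text
time: 26.03
tool_pos: [0.5789, 0.0954, 0.074]
orientation: [0.0, 0.745, 0.667, 0.0]
wrist_force: [-5.6, -1.4, 11.8]
width: 0.0225
finger_force: 60.7
```

Request:
arm_command([
  [[0,0,0.01],[0,0,0],1],
  [[0,0,0],[0,0,0],1],
  [[0,0,0],[0,0,0],0.5],
  [[0,0,0],[0,0,0],0.5],
  [[0,0,0],[0,0,0],0.5],
  [[0,0,0],[0,0,0],0.5],
  [[0,0,-0.05],[0,0,0],0.5],
  [[0,0,-0.15],[0,0,0],0.5],
  [[0,0,-0.3],[0,0,0],0.5],
  [[0,0,-0.35],[0,0,0],0.5],
  [[0,0,-0.35],[0,0,0],0],
  [[0.3,-0.12,-0.2],[0,0,0],0],
  [[0.3,-0.12,-0.2],[0,0,0],0],
  [[0.3,-0.12,-0.2],[0,0,0],0],
  [[0.3,-0.12,-0.2],[0,0,0],0],
  [[0.25,-0.12,0],[0,0,0],0],
  [[0,0,0],[0,0,0],0],
  [[0,0,0],[0,0,0],0],
  [[0,0,0],[0,0,0],0],
  [[0,0,0],[0,0,0],0],
])

```text
time: 27.7
tool_pos: [0.5356, 0.2445, 0.2713]
orientation: [0.0, 0.746, 0.666, -0.0]
wrist_force: [0.2, -0.7, 0.1]
width: 0.0851
finger_force: 0.0
```

```bash
python3 - <<'E'
from h import *
o,im=grab('wrist','w13.png'); print(o['time'],o['tool_pos'],np.round(o['wrist_force'],1))
for r in spot_point('wrist','guard0')[:3]: print('g',round(r['p'],2),np.round(r['centre'],1),np.round(onz('wrist',r['centre'],.0,o),4))
for r in search_frame('wrist','guard0')[:3]: print('gb',round(r['p'],2),np.round(r['extent'],1))
for r in spot_point('wrist','drift0')[:4]: print('d',round(r['p'],2),np.round(r['centre'],1),np.round(onz('wrist',r['centre'],.066,o),4))
cv2.imwrite('pics/w13b.png',cv2.resize(im[:,:,::-1],None,fx=1.42,fy=1.42,interpolation=cv2.INTER_CUBIC))
E
```

```text
27.7 [0.53556288 0.2444558  0.27127588] [ 0.2 -0.7  0.1]
g 0.86 [305.  107.3] [0.576  0.3191 0.    ]
g 0.61 [197.4 101.5] [0.4413 0.3445 0.    ]
gb 0.96 [269.   68.5 342.2 145.1]
gb 0.88 [161.2  70.9 226.1 133.5]
d 0.95 [329.4 293.2] [0.5814 0.093  0.066 ]
d 0.85 [219.  333.5] [0.4293 0.0426 0.066 ]
d 0.74 [ 52.1 169.1] [0.2447 0.2971 0.066 ]
```

View pics/w13b.png

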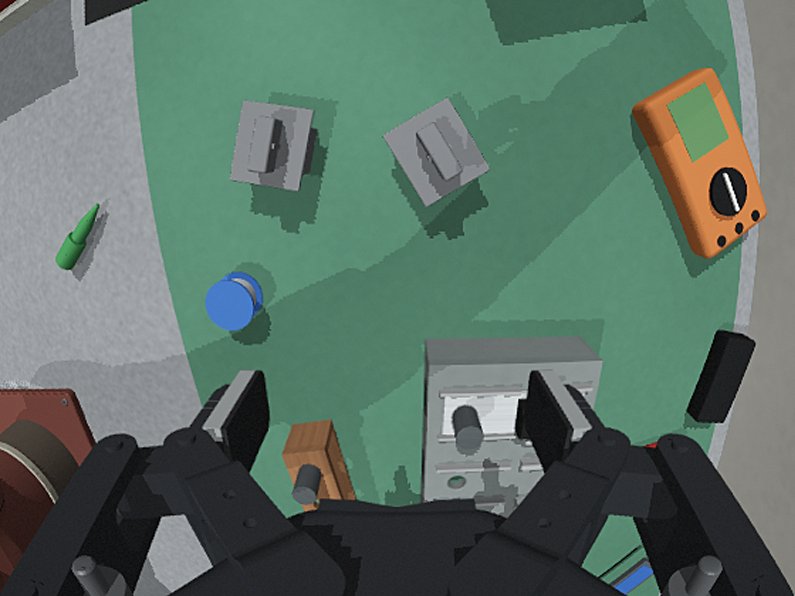

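The view shows guard G1 lid corners at zoomed (384,135), (450,98), (488,165) and (430,206), and G2 at (242,101), (314,110), (299,190) and (231,181). Pin A is seated at (467,428). I'll fit both lids.

```bash
cat > lid.py <<'E'
from h import *
from scipy.optimize import least_squares
def lid(px,o,z=.0366):
    P=np.array([onz('wrist',np.array(p),z,o)[:2] for p in px])
    best=None
    for y0 in np.radians(range(-90,90,30)):
        for a,b in [(31,34.5)]:
            # assignment: nearest corner
            def f(v):
                c,s=np.cos(v[2]),np.sin(v[2]); L=np.array([[a,b],[a,-b],[-a,-b],[-a,b]])/1e3@np.array([[c,s],[-s,c]])+v[:2]
                d=np.linalg.norm(P[:,None]-L[None],axis=2); return d.min(1)*1e3
            r=least_squares(f,[*P.mean(0),y0])
            if best is None or r.cost<best.cost: best=r
    return best.x[:2],wrap90(np.degrees(best.x[2])),best.fun
E
python3 - <<'E'
from lid import *
o=manip.get_obs()
for nm,px,rl in [('G1',[(384,135),(450,98),(488,165),(430,206)],[(424.5,125),(453.5,176)]),('G2',[(242,101),(314,110),(299,190),(231,181)],[(269,116),(257,172)])]:
    c,y,res=lid(np.array(px)/1.42,o); print(nm,np.round(c,4),round(y,1),np.round(res,1))
    a,b=[onz('wrist',np.array(p)/1.42,.0646,o)[:2] for p in rl]; print(' ridge',np.round((a+b)/2,4),'len',np.linalg.norm(a-b)*1e3,'dir',np.degrees(np.arctan2(*(a-b)[::-1])))
    go(o,[*c,.15],y+90)
E
```

```text
G1 [0.5774 0.3208] 25.9 [0.9 2.6 4.2 1.4]
 ridge [0.5755 0.3208] len 44.20215596173832 dir 113.52051468592711
cur yaw 83.54 pos [0.5354 0.245  0.2715] tilt [-0. -0.] -> turn -0.360 shift [0.498 0.709 1.215]
G2 [0.4417 0.3434] -17.1 [0.4 0.9 1.4 0.7]
 ridge [0.4433 0.3436] len 44.29455110409573 dir 69.57555593287026
cur yaw 83.54 pos [0.5354 0.245  0.2715] tilt [-0. -0.] -> turn 0.118 shift [ 0.666 -1.185  1.215]
```

Request:
arm_command([
  [[0,0,0],[0,0,-0.0678],0],
  [[0,0,0],[0,0,-0.0678],0],
  [[0,0,0],[0,0,-0.0678],0],
  [[0,0,0],[0,0,-0.0678],0],
  [[0,0,0],[0,0,-0.0678],0],
  [[0,0,0],[0,0,0],0],
  [[0.105,0.136,0.3],[0,0,0],0],
  [[0.105,0.136,0.3],[0,0,0],0],
  [[0.105,0.136,0.3],[0,0,0],0],
  [[0.105,0.136,0.3],[0,0,0],0],
  [[0.105,0.136,0.3],[0,0,0],0],
  [[0,0,0],[0,0,0],0],
  [[0,0,0],[0,0,0],0],
  [[0,0,0],[0,0,0],0],
  [[0,0,0],[0,0,0],0],
  [[0,0,0],[0,0,0],0],
])

```text
time: 29.23
tool_pos: [0.5765, 0.3214, 0.1237]
orientation: [0.001, 0.544, 0.839, 0.001]
wrist_force: [0.3, 0.2, 0.3]
width: 0.0852
finger_force: 0.0
```

```bash
python3 - <<'E'
from h import *
o,im=grab('wrist','w14.png'); go(o,[.5762,.3208,.040],114); R=Rt(o)
for r in spot_point('wrist','guard0')[:2]: X=onz('wrist',r['centre'],.0,o);print('g',round(r['p'],2),np.round(r['centre'],1),np.round(X,4),np.round(R.T@(X-o['tool_pos'])*1e3,1))
E
```

```text
cur yaw 114.04 pos [0.5765 0.3214 0.1237] tilt [0.003 0.001] -> turn 0.000 shift [-0.004 -0.005  0.837]
g 0.8 [143.9 116.5] [0.441  0.3425 0.    ] [  74.5 -115.5  123.4]
g 0.56 [278.5 200.6] [0.5766 0.3206 0.    ] [ -0.6  -0.6 123.7]
```

Centred on the guard. I'll descend, grip and lift.

Request:
arm_command([
  [[0,-0.005,0.25],[0,0,0],0],
  [[0,0,0.25],[0,0,0],0],
  [[0,0,0.2],[0,0,0],0],
  [[0,0,0.135],[0,0,0],0],
  [[0,0,0],[0,0,0],0],
  [[0,0,0],[0,0,0],0.6],
  [[0,0,0],[0,0,0],1],
  [[0,0,0],[0,0,0],1],
  [[0,0,0],[0,0,0],1],
  [[0,0,0],[0,0,0],1],
  [[0,0,0],[0,0,0],1],
  [[0,0,0],[0,0,0],1],
  [[0,0,0],[0,0,0],1],
  [[0,0,0],[0,0,0],1],
  [[0,0,0],[0,0,0],1],
  [[0,0,0],[0,0,0],1],
], grip_force=100)

```text
time: 30.67
tool_pos: [0.5756, 0.3219, 0.0391]
orientation: [0.0, 0.544, 0.839, 0.001]
wrist_force: [-1.0, -1.1, 6.0]
width: 0.0141
finger_force: 98.3
```

Request:
arm_command([
  [[0,0,-0.1],[0,0,0],1],
  [[0,0,-0.2],[0,0,0],1],
  [[0,0,-0.35],[0,0,0],1],
  [[0,0,-0.35],[0,0,0],1],
  [[0,0,-0.35],[0,0,0],1],
  [[0,0,-0.15],[0,0,0],1],
  [[0,0,0],[0,0,0.0676],1],
  [[0,0,0],[0,0,0.0676],1],
  [[0,0,0],[0,0,0.0676],1],
  [[0,0,0],[0,0,0.0676],1],
  [[0,0,0],[0,0,0.0676],1],
  [[0,0,0],[0,0,0],1],
  [[0,0,0],[0,0,0],1],
  [[0,0,0],[0,0,0],1],
])

```text
time: 31.83
tool_pos: [0.575, 0.3216, 0.1884]
orientation: [-0.0, 0.744, 0.669, -0.0]
wrist_force: [-0.2, -0.2, -0.8]
width: 0.0145
finger_force: 97.5
```

```bash
python3 aft.py w15.png guard0 .04; python3 - <<'E'
from h import *
go(manip.get_obs(),[.6514,.0873,.15],83.6)
E
```

```text
31.8333 [0.575  0.3216 0.1884] [-0.2 -0.2 -0.8] 0.0145
0.82 [155.3 176.9] in tool mm [ 38.  -74.8  40. ] [0.5047 0.3673 0.1484]
0.79 [280.3 238.6] in tool mm [-0.8  0.2 40. ] [0.5751 0.3207 0.1484]
cur yaw 83.86 pos [0.5751 0.3215 0.1883] tilt [-0.  0.] -> turn 0.003 shift [-2.242  1.02   0.383]
```

Request:
arm_command([
  [[-0.3,0.14,0],[0,0,0.003],1],
  [[-0.32,0.146,0],[0,0,0],1],
  [[-0.32,0.146,0],[0,0,0],1],
  [[-0.32,0.146,0],[0,0,0],1],
  [[-0.32,0.146,0],[0,0,0],1],
  [[-0.32,0.146,0],[0,0,0],1],
  [[-0.32,0.146,0],[0,0,0],1],
  [[0,0,0],[0,0,0],1],
  [[0,0,0],[0,0,0],1],
  [[0,0,0],[0,0,0],1],
  [[0,0,0.2],[0,0,0],1],
  [[0,0,0.18],[0,0,0],1],
  [[0,0,0],[0,0,0],1],
  [[0,0,0],[0,0,0],1],
  [[0,0,0],[0,0,0],1],
])

```text
time: 33.18
tool_pos: [0.651, 0.0908, 0.1514]
orientation: [0.0, 0.746, 0.666, 0.001]
wrist_force: [0.2, 0.6, -0.4]
width: 0.0137
finger_force: 97.7
```

```bash
python3 - <<'E'
from h import *
o,im=grab('wrist','w16.png'); go(o,[.6514,.0873,.106],83.6); print(np.round(o['joint_pos'],2))
cv2.imwrite('pics/w16b.png',cv2.resize(im[130:400,130:430,::-1],None,fx=2.2,fy=2.2))
for r in spot_point('wrist','drift0')[:3]: print(round(r['p'],2),np.round(r['centre'],1),np.round(onz('wrist',r['centre'],.066,o),4))
E
```

```text
cur yaw 83.56 pos [0.651  0.0908 0.1514] tilt [0.001 0.001] -> turn -0.000 shift [-0.035  0.008  0.454]
[ 0.31  0.49 -0.7   1.52  0.32  1.25 -0.55]
0.95 [182.9 218.5] [0.5772 0.0953 0.066 ]
0.76 [ 61.1 286.3] [0.4308 0.0396 0.066 ]
```

View pics/w16b.png

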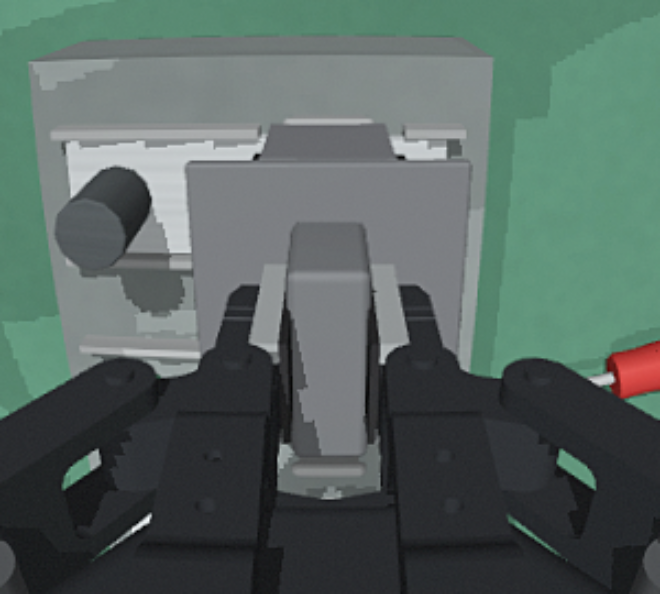

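The guard is square over block A, with the rims at crop (328,466) and (330,122). I'll correct by 3.5 mm and go down.

Request:
arm_command([
  [[-0.035,0.008,0],[0,0,0],1],
  [[0,0,0.08],[0,0,0],1],
  [[0,0,0.08],[0,0,0],1],
  [[0,0,0.08],[0,0,0],1],
  [[0,0,0.06],[0,0,0],1],
  [[0,0,0],[0,0,0],1],
  [[0,0,0],[0,0,0],1],
  [[0,0,0],[0,0,0],1],
], grip_force=120)

```text
time: 33.95
tool_pos: [0.6514, 0.086, 0.1203]
orientation: [-0.0, 0.746, 0.666, 0.0]
wrist_force: [0.1, 0.1, -0.8]
width: 0.014
finger_force: 119.8
```

Request:
arm_command([
  [[0,0,0.03],[0,0,0],1],
  [[0,0,0.03],[0,0,0],1],
  [[0,0,0.03],[0,0,0],1],
  [[0,0,0],[0,0,0],1],
  [[0,0,0],[0,0,0],1],
  [[0,0,0],[0,0,0],1],
])

```text
time: 34.45
tool_pos: [0.6528, 0.0871, 0.1128]
orientation: [0.001, 0.746, 0.666, 0.002]
wrist_force: [2.4, 2.5, 4.4]
width: 0.0137
finger_force: 121.1
```

Request:
arm_command([
  [[0,0,0.03],[0,0,0],1],
  [[0,0,0.03],[0,0,0],1],
  [[0,0,0.02],[0,0,0],1],
  [[0,0,0],[0,0,0],1],
  [[0,0,0],[0,0,0],1],
  [[0,0,0],[0,0,0],1],
])

```text
time: 34.95
tool_pos: [0.652, 0.087, 0.1051]
orientation: [0.0, 0.746, 0.666, 0.001]
wrist_force: [-2.3, 1.4, 14.1]
width: 0.014
finger_force: 122.3
```

Request:
arm_command([
  [[0,0,0.015],[0,0,0],1],
  [[0,0,0.01],[0,0,0],1],
  [[0,0,0],[0,0,0],1],
  [[0,0,0],[0,0,0],1],
  [[0,0,0],[0,0,0],1],
])

```text
time: 35.37
tool_pos: [0.6525, 0.0872, 0.105]
orientation: [0.001, 0.746, 0.666, 0.002]
wrist_force: [-9.3, -0.9, 30.2]
width: 0.014
finger_force: 124.9
```

Request:
arm_command([
  [[0,0,-0.025],[0,0,0],1],
  [[0,0,0],[0,0,0],1],
  [[0,0,0],[0,0,0],0.6],
  [[0,0,0],[0,0,0],0.6],
  [[0,0,0],[0,0,0],0.6],
  [[0,0,0],[0,0,0],0.6],
  [[0,0,-0.05],[0,0,0],0.6],
  [[0,0,-0.2],[0,0,0],0.6],
  [[0,0,-0.3],[0,0,0],0.6],
  [[0,0,-0.35],[0,0,0],0.3],
  [[0,0,0],[0,0,0],0],
  [[0,0,0],[0,0,0],0],
  [[0,0,0],[0,0,0],0],
])

```text
time: 36.45
tool_pos: [0.6512, 0.0857, 0.1931]
orientation: [0.0, 0.746, 0.666, -0.0]
wrist_force: [-0.8, 0.8, -0.5]
width: 0.0806
finger_force: 0.0
```

```bash
python3 - <<'E'
from h import *
o,im=grab('wrist','w17.png'); print(np.round(o['wrist_force'],1))
for r in spot_point('wrist','guard0')[:4]: 
    for z in (0,.066): print('g',z,round(r['p'],2),np.round(r['centre'],1),np.round(onz('wrist',r['centre'],z,o),4))
o,im=grab('top')
for r in spot_point('top','guard0')[:5]: print('top',round(r['p'],2),np.round(r['centre'],1),np.round(onz('top',r['centre'],0),4))
go(manip.get_obs(),[.4425,.3435,.13],71.5)
E
```

```text
[-0.8  0.8 -0.5]
g 0 0.78 [278.1 198.9] [0.6474 0.0672 0.    ]
g 0.066 0.78 [278.1 198.9] [0.6497 0.0856 0.066 ]
top 0.75 [409.4 195.5] [ 0.574  -0.3319  0.    ]
top 0.63 [420.1 245.2] [ 0.4383 -0.3509  0.    ]
top 0.61 [161.2 251.6] [0.4333 0.3387 0.    ]
top 0.34 [347.1 199.7] [ 0.5657 -0.1633  0.    ]
cur yaw 83.45 pos [0.6507 0.0856 0.1919] tilt [-0.002 -0.   ] -> turn 0.133 shift [ 1.785 -2.793  0.619]
```

Request:
arm_command([
  [[0,0,0],[0,0,0.0665],0],
  [[0,0,0],[0,0,0.0665],0],
  [[0,0,0],[0,0,0],0],
  [[0.21,-0.33,0],[0,0,0],0],
  [[0.223,-0.349,0],[0,0,0],0],
  [[0.223,-0.349,0],[0,0,0],0],
  [[0.223,-0.349,0],[0,0,0],0],
  [[0.223,-0.349,0],[0,0,0],0],
  [[0.223,-0.349,0],[0,0,0],0],
  [[0.223,-0.349,0],[0,0,0],0],
  [[0.223,-0.349,0],[0,0,0],0],
  [[0,0,0],[0,0,0],0],
  [[0,0,0],[0,0,0],0],
  [[0,0,0],[0,0,0],0],
  [[0,0,0],[0,0,0],0],
])

```text
time: 37.9
tool_pos: [0.4456, 0.3406, 0.1929]
orientation: [0.0, 0.812, 0.584, -0.0]
wrist_force: [0.4, 0.1, -0.2]
width: 0.0856
finger_force: 0.0
```

```bash
python3 - <<'E'
from h import *
o,im=grab('wrist','w18.png'); go(o,[.4425,.3435,.13],71.5);R=Rt(o)
for r in spot_point('wrist','guard0')[:2]: X=onz('wrist',r['centre'],.0,o);print('g',round(r['p'],2),np.round(r['centre'],1),np.round(X,4),np.round(R.T@(X-o['tool_pos'])*1e3,1))
# lid segmentation (grey: low saturation vs green mat)
e=search_frame('wrist','guard0')[0]['extent']; print(np.round(e))
hsv=cv2.cvtColor(im,cv2.COLOR_RGB2HSV); m=((hsv[...,1]<40)&(hsv[...,2]>60)).astype(np.uint8)
x0,y0,x1,y1=[int(v) for v in e]; k=np.zeros_like(m); k[max(0,y0-6):y1+6,max(0,x0-6):x1+6]=m[max(0,y0-6):y1+6,max(0,x0-6):x1+6]
c=max(cv2.findContours(k,0,2)[0],key=cv2.contourArea); print(cv2.contourArea(c),cv2.minAreaRect(c))
cv2.imwrite('pics/w18c.png',cv2.resize(im[max(0,y0-30):y1+30,max(0,x0-30):x1+30,::-1],None,fx=3,fy=3)); print(max(0,x0-30),max(0,y0-30))
E
```

```text
cur yaw 71.45 pos [0.4456 0.3406 0.1929] tilt [-0.    -0.001] -> turn -0.001 shift [ 0.018 -0.039  0.629]
g 0.93 [278.  179.3] [0.4446 0.3435 0.    ] [  2.6  -1.9 192.9]
g 0.83 [495.8 334.3] [0.6971 0.0014 0.    ] [-241.4  346.3  193. ]
[243. 149. 308. 225.]
4542.5 ((274.0, 185.0), (74.0, 66.0), 90.0)
212 118
```

View pics/w18c.png

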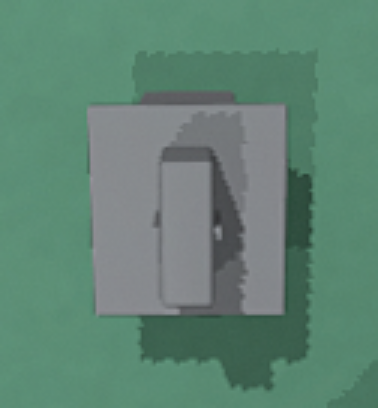

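The guard is aligned with the tool axes. The lid centre is at crop (190,209) and the ridge top at (187,233).

```bash
python3 - <<'E'
from h import *
o=manip.get_obs();R=Rt(o)
for p,z in [((190,209),.0366),((187,233),.0646)]:
    X=onz('wrist',(212+p[0]/3,118+p[1]/3),z,o); print(np.round(X,4),np.round(R.T@(X-o['tool_pos'])*1e3,1))
E
```

```text
[0.4422 0.3444 0.0366] [  2.4  -4.3 156.4]
[0.4416 0.3443 0.0646] [  2.1  -4.8 128.4]
```

Request:
arm_command([
  [[0.021,-0.035,0.3],[0,0,0],0],
  [[0,0,0.35],[0,0,0],0],
  [[0,0,0.35],[0,0,0],0],
  [[0,0,0.3],[0,0,0],0],
  [[0,0,0.15],[0,0,0],0],
  [[0,0,0.08],[0,0,0],0],
  [[0,0,0],[0,0,0],0],
  [[0,0,0],[0,0,0],0.6],
  [[0,0,0],[0,0,0],1],
  [[0,0,0],[0,0,0],1],
  [[0,0,0],[0,0,0],1],
  [[0,0,0],[0,0,0],1],
  [[0,0,0],[0,0,0],1],
  [[0,0,0],[0,0,0],1],
  [[0,0,0],[0,0,0],1],
  [[0,0,0],[0,0,0],1],
  [[0,0,0],[0,0,0],1],
], grip_force=100)

```text
time: 39.47
tool_pos: [0.4424, 0.3453, 0.0411]
orientation: [0.0, 0.812, 0.584, 0.001]
wrist_force: [-0.4, -1.1, 6.2]
width: 0.014
finger_force: 98.0
```

Request:
arm_command([
  [[0,0,-0.1],[0,0,0],1],
  [[0,0,-0.2],[0,0,0],1],
  [[0,0,-0.35],[0,0,0],1],
  [[0,0,-0.35],[0,0,0],1],
  [[0,0,-0.35],[0,0,0],1],
  [[0,0,-0.35],[0,0,0],1],
  [[0,0,-0.1],[0,0,0],1],
  [[0,0,0],[0,0,-0.067],1],
  [[0,0,0],[0,0,-0.067],1],
  [[0,0,0],[0,0,0],1],
  [[0,0,0],[0,0,0],1],
  [[0,0,0],[0,0,0],1],
])

```text
time: 40.47
tool_pos: [0.4418, 0.3448, 0.2201]
orientation: [-0.0, 0.747, 0.665, -0.0]
wrist_force: [-0.6, 0.1, -0.3]
width: 0.014
finger_force: 97.6
```

```bash
python3 aft.py w19.png guard0 .039; python3 - <<'E'
from h import *
go(manip.get_obs(),[.6328,-.0799,.2],83.6)
E
```

```text
40.4667 [0.4418 0.3448 0.2201] [-0.6  0.1 -0.3] 0.014
0.58 [279.5 240.9] in tool mm [-1.9 -0.3 39. ] [0.4413 0.3429 0.1811]
cur yaw 83.42 pos [0.4418 0.3449 0.2201] tilt [-0. -0.] -> turn -0.002 shift [-4.009  2.371  0.201]
```

Request:
arm_command([
  [[-0.3,0.18,0],[0,0,0],1],
  [[-0.334,0.198,0],[0,0,0],1],
  [[-0.334,0.198,0],[0,0,0],1],
  [[-0.334,0.198,0],[0,0,0],1],
  [[-0.334,0.198,0],[0,0,0],1],
  [[-0.334,0.198,0],[0,0,0],1],
  [[-0.334,0.198,0],[0,0,0],1],
  [[-0.334,0.198,0],[0,0,0],1],
  [[-0.334,0.198,0],[0,0,0],1],
  [[-0.334,0.198,0],[0,0,0],1],
  [[-0.334,0.198,0],[0,0,0],1],
  [[-0.334,0.198,0],[0,0,0],1],
  [[0,0,0],[0,0,0],1],
  [[0,0,0],[0,0,0],1],
  [[0,0,0],[0,0,0],1],
  [[0,0,0],[0,0,0],1],
])

```text
time: 41.9
tool_pos: [0.6313, -0.0745, 0.2203]
orientation: [-0.0, 0.745, 0.667, 0.0]
wrist_force: [0.1, -0.1, -1.2]
width: 0.0139
finger_force: 97.8
```

```bash
python3 - <<'E'
from h import *
o=manip.get_obs(); go(o,[.6328,-.0794,.122],83.6); print(o['time'],np.round(o['wrist_force'],1))
E
```

```text
cur yaw 83.64 pos [ 0.6313 -0.0745  0.2203] tilt [-0.     0.001] -> turn 0.000 shift [-0.047  0.02   0.983]
41.9 [ 0.1 -0.1 -1.2]
```

Request:
arm_command([
  [[-0.047,0.02,0.2],[0,0,0],1],
  [[0,0,0.25],[0,0,0],1],
  [[0,0,0.2],[0,0,0],1],
  [[0,0,0.13],[0,0,0],1],
  [[0,0,0.08],[0,0,0],1],
  [[0,0,0.05],[0,0,0],1],
  [[0,0,0.03],[0,0,0],1],
  [[0,0,0],[0,0,0],1],
  [[0,0,0],[0,0,0],1],
  [[0,0,0],[0,0,0],1],
], grip_force=120)

```text
time: 42.73
tool_pos: [0.6336, -0.0813, 0.1272]
orientation: [0.001, 0.746, 0.666, 0.0]
wrist_force: [-0.5, 0.3, -0.5]
width: 0.0137
finger_force: 120.2
```

```bash
python3 aft.py w20.png guard0 .041; python3 - <<'E'
from h import *
o=manip.get_obs(); go(o,[.6328,-.0794,.107],83.6); print(o['time'],np.round(o['wrist_force'],1))
E
```

```text
42.7333 [ 0.6336 -0.0813  0.1272] [-0.5  0.3 -0.5] 0.0137
0.61 [277.5 237.6] in tool mm [-0.6 -1.5 41. ] [ 0.6321 -0.0817  0.0862]
cur yaw 83.54 pos [ 0.6334 -0.0813  0.127 ] tilt [ 0.001 -0.   ] -> turn -0.001 shift [ 0.018 -0.008  0.2  ]
42.8333 [ 0.5 -0.  -0.9]
```

Request:
arm_command([
  [[0.015,-0.007,0.03],[0,0,0],1],
  [[0,0,0.03],[0,0,0],1],
  [[0,0,0.03],[0,0,0],1],
  [[0,0,0.03],[0,0,0],1],
  [[0,0,0],[0,0,0],1],
  [[0,0,0],[0,0,0],1],
  [[0,0,0],[0,0,0],1],
])

```text
time: 43.42
tool_pos: [0.6329, -0.0796, 0.1143]
orientation: [0.0, 0.746, 0.666, 0.0]
wrist_force: [1.6, 1.0, -0.4]
width: 0.014
finger_force: 120.7
```

Request:
arm_command([
  [[0,0,0.03],[0,0,0],1],
  [[0,0,0.03],[0,0,0],1],
  [[0,0,0.02],[0,0,0],1],
  [[0,0,0.015],[0,0,0],1],
  [[0,0,0],[0,0,0],1],
  [[0,0,0],[0,0,0],1],
])

```text
time: 43.92
tool_pos: [0.6328, -0.0797, 0.1071]
orientation: [0.001, 0.746, 0.666, 0.0]
wrist_force: [-7.3, 0.6, 21.5]
width: 0.0138
finger_force: 124.0
```

Request:
arm_command([
  [[0,0,0.01],[0,0,0],1],
  [[0,0,0],[0,0,0],1],
  [[0,0,0],[0,0,0],1],
])

```text
time: 44.17
tool_pos: [0.633, -0.0796, 0.1071]
orientation: [0.001, 0.746, 0.666, 0.0]
wrist_force: [-10.0, 0.9, 28.1]
width: 0.0135
finger_force: 124.9
```

Request:
arm_command([
  [[0,0,-0.025],[0,0,0],1],
  [[0,0,0],[0,0,0],1],
  [[0,0,0],[0,0,0],0.6],
  [[0,0,0],[0,0,0],0.6],
  [[0,0,0],[0,0,0],0.6],
  [[0,0,0],[0,0,0],0.6],
  [[0,0,-0.05],[0,0,0],0.6],
  [[0,0,-0.2],[0,0,0],0.6],
  [[0,0,-0.3],[0,0,0],0.6],
  [[0,0,-0.35],[0,0,0],0.3],
  [[0,0,-0.3],[0,0,0],0],
  [[0,0,0],[0,0,0],0],
  [[0,0,0],[0,0,0],0],
])

```text
time: 45.25
tool_pos: [0.6336, -0.0796, 0.2286]
orientation: [0.001, 0.746, 0.666, 0.001]
wrist_force: [0.1, 0.2, -0.9]
width: 0.0807
finger_force: 0.0
```

```bash
python3 - <<'E'
from h import *
o,im=grab('wrist','w21.png'); print(np.round(o['wrist_force'],1),np.round(o['joint_pos'],2))
for r in spot_point('wrist','guard0')[:4]: 
    for z in (0,.066): print('g',z,round(r['p'],2),np.round(r['centre'],1),np.round(onz('wrist',r['centre'],z,o),4))
o,im=grab('top','top1.png')
for r in spot_point('top','guard0')[:6]: print('top',round(r['p'],2),np.round(r['centre'],1),np.round(onz('top',r['centre'],0),4))
go(manip.get_obs(),[.5,-.36,.26],83.6)
E
```

```text
[ 0.1  0.2 -0.9] [ 0.53  0.38 -0.63  1.47  0.22  1.36 -0.22]
g 0 0.84 [255.6 344.9] [ 0.5711 -0.3256  0.    ]
g 0.066 0.84 [255.6 344.9] [ 0.5835 -0.2685  0.066 ]
g 0 0.77 [277.2 191.6] [ 0.6294 -0.0989  0.    ]
g 0.066 0.77 [277.2 191.6] [ 0.6314 -0.0822  0.066 ]
g 0 0.72 [277.8  14.7] [0.6534 0.1065 0.    ]
g 0.066 0.72 [277.8  14.7] [0.6512 0.0866 0.066 ]
top 0.73 [420.  242.5] [ 0.4455 -0.3512  0.    ]
top 0.57 [251.7 165.5] [0.6678 0.0953 0.    ]
top 0.31 [287.4 196.6] [ 0.5776 -0.0017  0.    ]
cur yaw 83.54 pos [ 0.6318 -0.0798  0.2247] tilt [-0.002  0.   ] -> turn -0.001 shift [-2.931 -0.997 -0.353]
```

Request:
arm_command([
  [[0,0,0],[0,0,-0.071],0],
  [[0,0,0],[0,0,-0.071],0],
  [[0,0,0],[0,0,-0.071],0],
  [[0,0,0],[0,0,-0.07],0],
  [[0,0,0],[0,0,0],0],
  [[-0.309,-0.192,0],[0,0,0],0],
  [[-0.309,-0.192,0],[0,0,0],0],
  [[-0.309,-0.192,0],[0,0,0],0],
  [[-0.309,-0.192,0],[0,0,0],0],
  [[-0.309,-0.192,0],[0,0,0],0],
  [[-0.309,-0.192,0.1],[0,0,0],0],
  [[-0.309,-0.192,0.15],[0,0,0],0],
  [[0,0,0],[0,0,0],0],
  [[0,0,0],[0,0,0],0],
  [[0,0,0],[0,0,0],0],
  [[0,0,0],[0,0,0],0],
])

```text
time: 46.78
tool_pos: [0.5766, -0.3263, 0.2013]
orientation: [-0.0, 0.58, 0.814, 0.0]
wrist_force: [0.4, 0.4, -0.4]
width: 0.0852
finger_force: 0.0
```

```bash
cat > seg.py <<'E'
from lid import *
o,im=grab('wrist','seg.png'); R=Rt(o); print(np.round(o['tool_pos'],4))
for r in spot_point('wrist','guard0')[:2]: X=onz('wrist',r['centre'],.0,o);print('g',round(r['p'],2),np.round(r['centre'],1),np.round(X,4),np.round(R.T@(X-o['tool_pos'])*1e3,1))
E=[r['extent'] for r in search_frame('wrist','guard0')[:3]]
e=min(E,key=lambda e:abs((e[0]+e[2])/2-279)+abs((e[1]+e[3])/2-190)); print(np.round(e))
x0,y0,x1,y1=[int(v) for v in e]
lab=cv2.cvtColor(im,cv2.COLOR_RGB2HSV); m=(lab[...,1]<60).astype(np.uint8); k=np.zeros_like(m); k[y0-8:y1+8,x0-8:x1+8]=m[y0-8:y1+8,x0-8:x1+8]
k=cv2.morphologyEx(k,cv2.MORPH_OPEN,np.ones((3,3)))
c=max(cv2.findContours(k,0,2)[0],key=cv2.contourArea); r=cv2.minAreaRect(c); print(cv2.contourArea(c),np.round(r[0],1),np.round(r[1],1),r[2]); 
cc,y,res=lid(cv2.boxPoints(r),o); print('lid',np.round(cc,4),round(y,1),np.round(res,1),np.round(R.T@(np.array([*cc,.0366])-o['tool_pos'])*1e3,1))
g=cv2.resize(im[y0-25:y1+25,x0-25:x1+25,::-1],None,fx=4,fy=4); cv2.imwrite('pics/segc.png',g); print('origin',x0-25,y0-25)
E
python3 seg.py
```

```text
[ 0.5766 -0.3263  0.2013]
g 0.79 [161.  160.1] [ 0.4444 -0.3459  0.    ] [  24.4 -131.5  201.3]
g 0.73 [271.8 180.5] [ 0.5692 -0.3289  0.    ] [-2.000e-01 -8.000e+00  2.013e+02]
[236. 153. 307. 226.]
4313.5 [272. 190.] [72. 64.] 90.0
lid [ 0.5708 -0.3309] 18.8 [1.9 2.  2.1 2.4] [ -2.6  -7.2 164.7]
origin 211 127
```

View pics/segc.png

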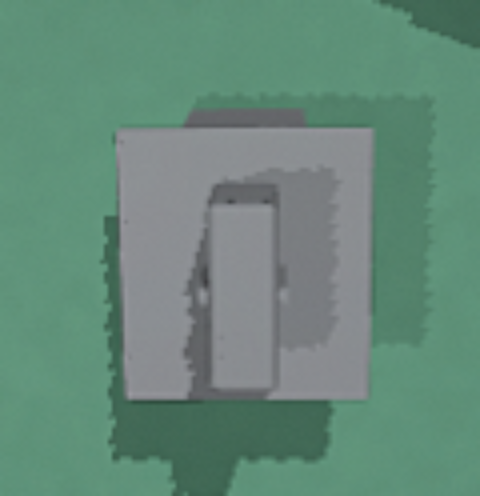

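The guard is aligned with the tool. The lid centre is at crop (246,264) and the ridge top at (244,297).

```bash
python3 - <<'E'
from h import *
o=manip.get_obs();R=Rt(o)
for p,z in [((246,264),.0366),((244,297),.0646)]:
    X=onz('wrist',(211+p[0]/4,127+p[1]/4),z,o); print(np.round(X,4),np.round(R.T@(X-o['tool_pos'])*1e3,1))
E
```

```text
[ 0.5721 -0.3332  0.0366] [ -4.7  -6.6 165.1]
[ 0.5723 -0.3335  0.0646] [ -5.1  -6.5 137.1]
```

Request:
arm_command([
  [[-0.05,-0.063,0.3],[0,0,0],0],
  [[0,0,0.35],[0,0,0],0],
  [[0,0,0.35],[0,0,0],0],
  [[0,0,0.3],[0,0,0],0],
  [[0,0,0.2],[0,0,0],0],
  [[0,0,0.11],[0,0,0],0],
  [[0,0,0],[0,0,0],0],
  [[0,0,0],[0,0,0],0.6],
  [[0,0,0],[0,0,0],1],
  [[0,0,0],[0,0,0],1],
  [[0,0,0],[0,0,0],1],
  [[0,0,0],[0,0,0],1],
  [[0,0,0],[0,0,0],1],
  [[0,0,0],[0,0,0],1],
  [[0,0,0],[0,0,0],1],
  [[0,0,0],[0,0,0],1],
  [[0,0,0],[0,0,0],1],
], grip_force=100)

```text
time: 48.35
tool_pos: [0.5721, -0.3351, 0.0411]
orientation: [0.001, 0.581, 0.814, 0.0]
wrist_force: [-0.2, 0.4, 6.5]
width: 0.0143
finger_force: 98.3
```

Request:
arm_command([
  [[0,0,-0.1],[0,0,0],1],
  [[0,0,-0.2],[0,0,0],1],
  [[0,0,-0.35],[0,0,0],1],
  [[0,0,-0.35],[0,0,0],1],
  [[0,0,-0.35],[0,0,0],1],
  [[0,0,-0.35],[0,0,0],1],
  [[0,0,-0.1],[0,0,0],1],
  [[0,0,0],[0,0,0.071],1],
  [[0,0,0],[0,0,0.071],1],
  [[0,0,0],[0,0,0.071],1],
  [[0,0,0],[0,0,0.07],1],
  [[0,0,0],[0,0,0],1],
  [[0,0,0],[0,0,0],1],
  [[0,0,0],[0,0,0],1],
])

```text
time: 49.52
tool_pos: [0.5715, -0.3347, 0.2202]
orientation: [-0.0, 0.745, 0.668, -0.0]
wrist_force: [0.8, -0.4, -0.0]
width: 0.0142
finger_force: 97.8
```

```bash
python3 aft.py w22.png guard0 .039; python3 - <<'E'
from h import *
go(manip.get_obs(),[.6233,-.1632,.22],83.6)
E
```

```text
49.5167 [ 0.5715 -0.3347  0.2202] [ 0.8 -0.4 -0. ] 0.0142
0.63 [174.8 198.5] in tool mm [ 24.8 -63.   39. ] [ 0.5116 -0.3032  0.1812]
0.58 [277.6 230.3] in tool mm [ 4.9 -1.4 39. ] [ 0.5706 -0.3296  0.1812]
cur yaw 83.68 pos [ 0.5715 -0.3348  0.2201] tilt [-0.  0.] -> turn 0.001 shift [1.763e+00 3.230e-01 1.000e-03]
```

```bash
python3 - <<'E'
from h import *
a,b,c=[cv2.GaussianBlur(cv2.imread(f'pics/{n}.png'),(3,3),0) for n in ('w15','w19','w22')]
o=manip.get_obs(); R=Rt(o)
# predicted lid far edge & ridge far end pixels for centred guard
for nm,P in [('ridge end top',[22,0,-24.6+39-39]),('lid far edge',[34.5,0,2.4+0])]:
    X=np.array(o['tool_pos'])+R@(np.array(P)/1e3); print(nm,np.round(proj('wrist',X,o),1))
for nm,im in (('w15',a),('w19',b),('w22',c)):
    s=cv2.cvtColor(im,cv2.COLOR_BGR2HSV)[...,1]
    col=s[120:300,272:288].mean(1); g=cv2.cvtColor(im,cv2.COLOR_BGR2GRAY)[120:300,272:288].mean(1)
    d=np.abs(np.diff(col)); dg=np.abs(np.diff(g))
    print(nm,'sat',[(120+i,int(d[i])) for i in np.argsort(-d)[:5]],'gray',[(120+i,int(dg[i])) for i in np.argsort(-dg)[:7]])
E
```

```text
ridge end top [280.4 248.1]
lid far edge [280.2 199.1]
w15 sat [(np.int64(186), 33), (np.int64(185), 30), (np.int64(184), 9), (np.int64(187), 3), (np.int64(236), 2)] gray [(np.int64(253), 13), (np.int64(203), 12), (np.int64(185), 12), (np.int64(252), 11), (np.int64(230), 10), (np.int64(186), 10), (np.int64(229), 6)]
w19 sat [(np.int64(184), 47), (np.int64(183), 22), (np.int64(185), 9), (np.int64(234), 2), (np.int64(228), 2)] gray [(np.int64(184), 12), (np.int64(250), 12), (np.int64(249), 12), (np.int64(201), 11), (np.int64(228), 9), (np.int64(227), 8), (np.int64(183), 8)]
w22 sat [(np.int64(179), 47), (np.int64(178), 19), (np.int64(180), 7), (np.int64(226), 2), (np.int64(222), 1)] gray [(np.int64(179), 15), (np.int64(243), 13), (np.int64(195), 11), (np.int64(244), 11), (np.int64(222), 10), (np.int64(178), 8), (np.int64(242), 7)]
```

```bash
python3 -c "
from h import *
go(manip.get_obs(),[.6230,-.1665,.22],83.6)"
```

```text
cur yaw 83.68 pos [ 0.5715 -0.3348  0.2201] tilt [-0.  0.] -> turn 0.001 shift [1.73e+00 3.24e-01 1.00e-03]
```

Request:
arm_command([
  [[0.28,0.054,0],[0,0,0],1],
  [[0.29,0.054,0],[0,0,0],1],
  [[0.29,0.054,0],[0,0,0],1],
  [[0.29,0.054,0],[0,0,0],1],
  [[0.29,0.054,0],[0,0,0],1],
  [[0.29,0.054,0],[0,0,0],1],
  [[0,0,0],[0,0,0],1],
  [[0,0,0],[0,0,0],1],
  [[0,0,0.25],[0,0,0],1],
  [[0,0,0.25],[0,0,0],1],
  [[0,0,0.2],[0,0,0],1],
  [[0,0,0.13],[0,0,0],1],
  [[0,0,0.07],[0,0,0],1],
  [[0,0,0.03],[0,0,0],1],
  [[0,0,0],[0,0,0],1],
  [[0,0,0],[0,0,0],1],
  [[0,0,0],[0,0,0],1],
  [[0,0,0],[0,0,0],1],
], grip_force=120)

```text
time: 51.12
tool_pos: [0.6239, -0.1667, 0.1283]
orientation: [0.001, 0.746, 0.666, 0.0]
wrist_force: [-0.0, -0.9, -0.6]
width: 0.0134
finger_force: 120.3
```

```bash
python3 -c "
from h import *
o=manip.get_obs();go(o,[.6230,-.1665,.107],83.6);print(o['wrist_force'])"
```

```text
cur yaw 83.55 pos [ 0.6239 -0.1667  0.1283] tilt [ 0.002 -0.   ] -> turn -0.001 shift [ 0.001 -0.009  0.213]
[-0.0372076  -0.91729258 -0.6337148 ]
```

Request:
arm_command([
  [[0,-0.008,0.03],[0,0,0],1],
  [[0,0,0.03],[0,0,0],1],
  [[0,0,0.03],[0,0,0],1],
  [[0,0,0.04],[0,0,0],1],
  [[0,0,0],[0,0,0],1],
  [[0,0,0],[0,0,0],1],
  [[0,0,0],[0,0,0],1],
])

```text
time: 51.7
tool_pos: [0.6227, -0.1661, 0.1142]
orientation: [-0.0, 0.746, 0.666, 0.0]
wrist_force: [1.6, 2.0, -0.6]
width: 0.0138
finger_force: 120.7
```

Request:
arm_command([
  [[0,0,0.03],[0,0,0],1],
  [[0,0,0.03],[0,0,0],1],
  [[0,0,0.02],[0,0,0],1],
  [[0,0,0.015],[0,0,0],1],
  [[0,0,0],[0,0,0],1],
  [[0,0,0],[0,0,0],1],
])

```text
time: 52.2
tool_pos: [0.623, -0.1664, 0.1071]
orientation: [0.001, 0.746, 0.666, 0.0]
wrist_force: [-5.3, 2.0, 19.3]
width: 0.0135
finger_force: 123.8
```

Request:
arm_command([
  [[0,0,0.01],[0,0,0],1],
  [[0,0,0],[0,0,0],1],
  [[0,0,0],[0,0,0],1],
])

```text
time: 52.45
tool_pos: [0.6233, -0.1664, 0.107]
orientation: [0.001, 0.746, 0.666, 0.0]
wrist_force: [-6.8, 1.6, 26.0]
width: 0.0136
finger_force: 124.6
```

Request:
arm_command([
  [[0,0,-0.025],[0,0,0],1],
  [[0,0,0],[0,0,0],1],
  [[0,0,0],[0,0,0],0.6],
  [[0,0,0],[0,0,0],0.6],
  [[0,0,0],[0,0,0],0.6],
  [[0,0,0],[0,0,0],0.6],
  [[0,0,-0.05],[0,0,0],0.6],
  [[0,0,-0.2],[0,0,0],0.6],
  [[0,0,-0.3],[0,0,0],0.6],
  [[0,0,-0.35],[0,0,0],0.3],
  [[0,0,-0.35],[0,0,0],0],
  [[0.15,-0.3,-0.2],[0,0,0],0],
  [[0.15,-0.3,-0.1],[0,0,0],0],
  [[0.15,-0.3,0],[0,0,0],0],
  [[0,0,0],[0,0,0],0],
  [[0,0,0],[0,0,0],0],
  [[0,0,0],[0,0,0],0],
  [[0,0,0],[0,0,0],0],
])

```text
time: 53.95
tool_pos: [0.5386, -0.1124, 0.2612]
orientation: [-0.0, 0.746, 0.666, 0.0]
wrist_force: [-0.1, -0.6, 0.6]
width: 0.0851
finger_force: 0.0
```

```bash
python3 - <<'E'
from h import *
o,im=grab('wrist','end.png'); print(o['time'],np.round(o['tool_pos'],3))
c=np.array([.9938,-.1115])
pts=[]
for n in ('drift0','guard0'):
    for r in spot_point('wrist',n)[:5]: print(n,round(r['p'],2),np.round(r['centre'],1),np.round(onz('wrist',r['centre'],.066,o),4))
# triangulate guards from scene & wrist (height check)
def tri(r1,r2):
    (a,d),(b,e)=r1,r2; A=np.stack([d,-e],1); s=np.linalg.lstsq(A,b-a,rcond=None)[0]; p,q=a+d*s[0],b+e*s[1]; return (p+q)/2,np.linalg.norm(p-q)
W={n:[ray('wrist',r['centre'],o) for r in spot_point('wrist',n) if r['p']>.4] for n in ('drift0','guard0')}
eyes.grab_frame('scene')
for n in W:
    for r in spot_point('scene',n):
        if r['p']<.4: continue
        k=[tri(ray('scene',r['centre']),w) for w in W[n]]
        if k:
            p,e=min(k,key=lambda t:t[1]); print('tri',n,round(r['p'],2),np.round(p,4),'gap',round(e,4))
E
```

```text
53.95 [ 0.539 -0.112  0.261]
drift0 0.91 [293.4 215.9] [ 0.5492 -0.1525  0.066 ]
drift0 0.75 [161.2  61.8] [0.4289 0.0334 0.066 ]
drift0 0.71 [292.2 140.3] [ 0.5564 -0.0704  0.066 ]
guard0 0.89 [360.1 217.1] [ 0.6235 -0.1626  0.066 ]
guard0 0.88 [235.4 328.2] [ 0.4595 -0.2981  0.066 ]
guard0 0.67 [330.3 106.5] [ 0.5994 -0.0391  0.066 ]
guard0 0.6 [363.2 143.4] [ 0.6312 -0.0807  0.066 ]
tri drift0 0.76 [ 0.5457 -0.159   0.0601] gap 0.0112
tri drift0 0.75 [ 0.5999 -0.018   0.1719] gap 0.1255
tri drift0 0.6 [ 0.5649 -0.0246  0.3409] gap 0.0507
tri drift0 0.57 [ 0.5565 -0.0721  0.0524] gap 0.0011
tri drift0 0.51 [0.4295 0.0368 0.0622] gap 0.0065
tri guard0 0.94 [0.6362 0.006  0.1081] gap 0.1242
tri guard0 0.91 [ 0.621  -0.1656  0.0668] gap 0.008
tri guard0 0.74 [ 0.6296 -0.0827  0.0668] gap 0.0051
tri guard0 0.64 [ 0.4432 -0.3444  0.0079] gap 0.0032
```

```bash
python3 -c "
from h import *
print(manip.hand_in())"
```

```text
the job is handed in; nothing more can be done
None
```

I pinned the three modules that were present with steel drift pins and clipped a guard over each, leaving the empty bay alone. Every guard stopped hard at its home height. I handed the job in at about 54 s; hand-in returned no verdict.

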